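# Put the washed lid away in the lid rack

### The job

The washed lid is leaning on its glass box in the tray of the drainer, under the cup tier. Put it away in the lid rack: stand it upright on its long edge in the empty holder right next to the lid of the same size, pushed in about level with that lid, lowering it all the way in rather than letting it drop. Leave the glass box, the other two lids, the mug, the teaspoon and the lunch cube where they are.

Things in the scene. Friction and masses are not known exactly. Their poses are not given: they have to be found in the camera images.
- lid_center (a point): Centre of the lid to put away: flat white food-box lid, 170 x 140 x 10 mm, about 0.12 kg, loose. x axis: thickness (10 mm); y: along the 170 mm edges; z: along the 140 mm edges, up the slope. It starts leaning 33 degrees from upright on the glass box's rim, its foot (lower long edge) in the tray against the +x lip, its top towards the tray's -x, x axis outward and up.
- lid_edge (a point): Middle of the lid's upper long edge, 70 mm from the centre along its z axis; axes as the lid's. The lid touches the box rim about 56 mm below this edge, measured down the slope: the part above sticks out free and can be gripped across the 10 mm thickness, with the fingers pointing down the slope.
- tray: Two-tier drainer, fixed. Grey tray 236 (x) x 270 (y) mm, floor 4 mm thick, lip 6 mm wide and 14 mm high; origin: centre of its underside, z up. Above it a cup tier of steel wire: two posts at x = 113, y = -129 and 129 mm carry four bars along y (6 mm thick) at x = 38, 63, 88, 113 mm, 313 mm above the counter: they bar the way straight down to the lid. Open towards -x.
- glass_box: Clear glass food box without lid, open at the top and empty, 135 (x) x 165 (y) x 70 mm high, walls 5 mm, 0.5 kg, loose, standing in the tray with its rim 74 mm above the counter. Origin: centre of its underside. Must stay in place.
- rack: The lid rack, fixed: two dark steel rails along its y axis with four equal aluminium holders at y = -90, -30, 30, 90 mm. Each is a slot along x between two upright fins 110 mm long: slot 17 mm wide, floor 14 mm above the counter, fins straight up to 66 mm, then flared to a 29 mm mouth at 76 mm. The outer two hold lids (which is where varies), the inner two are empty. Origin: centre of underside; z up.
- twin_center (a point): Centre of the other large lid (170 x 140 x 10 mm, the same as the one to put away), standing upright on its long edge in the outer holder at one end of the rack, centre 84 mm and top edge 154 mm above the counter; a lid may lean up to 8 degrees in its slot. Axes as the lid's: x thickness, y long edge, z up.
- small_center (a point): Centre of the small lid, 115 x 95 x 10 mm, standing on its long edge in the outer holder at the other end of the rack, top 109 mm above the counter. Axes as for the lid.
- mug: White ceramic mug, 82 mm across, 95 mm high, loose. Origin: centre of its underside. A bystander.
- lunch_cube: Navy insulated lunch cube, 180 x 190 x 182 mm with a strap handle on top up to 206 mm, 0.95 kg, loose. Origin: centre of its underside. A bystander.
- teaspoon: Stainless teaspoon, 140 mm long, lying on the counter, loose. Origin: mid-length on its underside. A bystander.
- caddy_base: The rotating carousel caddy of condiment pots: a steel turntable 244 mm across with a low wire rim, five clear pots with white twist caps (tops 117 mm above the counter) and a centre post with a ball knob, 208 mm high. Origin: on its axis, at the counter. Fixed base; not part of the job.
There are look-alikes about, which are no part of the job. What is shaped like the part that bears twin_center but blue is not meant.

How it is judged:
By the outcome, as a careful person would: the job done as asked, in the order asked, and still so for the second after the job is handed in, with the robot touching nothing.
It also fails if it takes over 45 s, if anything falls off the work surface, if the arm or the gripper's body presses on something with over 40 N, if the wrist force passes 120 N, or if a joint passes its speed limit or range.

### The arm

A 7-joint arm with a two-finger parallel gripper is mounted at the origin on the work surface. World frame = base frame: x ahead of the robot, y to its left, z up, the work surface at z = 0. Lengths are in m, angles in rad, forces in N, time in s.
With the tool pointing down it reaches from about 0.425 to 0.925 m from the base axis. Payload 6.8 kg.
Tool frame: the origin (TCP) lies at the very end of the fingers, on their centre line; the grasp point (between the pads) lies 19 mm behind it (robot.tcp_to_grasp is the distance from the TCP to the grasp point, in m); z points along the fingers, y is the direction in which the jaws open and shut (so a half turn about z gives the same grasp; the last joint's range is limited). The gripper opens to 88 mm and grips with 3 to 60 N. Pads are 20 mm wide; open, the fingers measure 115 mm over their backs; the gripper's body (75 mm by 178 mm) begins 61 mm behind the grasp point.
Start: joints at [1.211, 0.477, 0.022, 1.555, -0.011, 1.109, -0.083], TCP at [0.168, -0.654, 0.223] pointing down, gripper open.
Joint ranges: [-2.96, 2.96], [-0.34, 2.1], [-1.41, 1.46], [0.24, 2.44], [-1.37, 4.51], [0.17, 1.92], [-2.96, 2.96]. Speed limits (rad/s): [2.39, 2.39, 3.14, 3.14, 3.14, 3.14, 3.14].

### API

Orientations are given as a 3x3 rotation matrix whose columns are the frame's x, y, z axes.
In Python, from station import robot gives the robot as it stands.
- The arm moves only by the tool play_rows, never from a script. Its argument "targets" is a list of rows, each an object of numbers: "grip": the opening, from -1 (shut) to 1 (fully open), so that 0 is half open; "tx", "ty", "tz": the shift along the tool's x, y, z in mm; "wx", "wy", "wz": the turn, a rotation vector about the tool's x, y, z in degrees. In form: [{"grip": .., "tx": .., "ty": .., "tz": .., "wx": .., "wy": .., "wz": ..}, ...]. A call has 1 to 5 rows; each row shifts and turns the commanded pose from where the row before left it, along the tool's axes as they then stand; what a row does not reach is not made up. A row lasts 1/12 s, in which the tool goes at most 41.7 mm and 7.16 degrees, less where a joint would pass 70% of its speed; a pose out of reach is approached as far as the arm can. A call is refused whole if a number of a shift passes 41.7 or a number of a turn 7.16, either way. A call with a gripper value outside its range is refused whole. The fingers move at their own pace and stop on an object; "newtons" is the grip in N (left out, the last holds). Time passes only in rows, so rows that do not move let the fingers close. It gives the time, the measured TCP pose, the force and the opening at its end, in the units of the state.
- robot.observe(): the state, without advancing time (a new reading comes with each control period).
- robot.grab_frame(name): name is "side" or "top"; returns the picture (480x640x3 uint8, red, green, blue); there is no depth.
- robot.calibration(name): a dict with "K" (3x3 intrinsics, pixels), "pose" (4x4, takes a point from camera to world coordinates). Camera axes: x right, y up, looking along -z (the intrinsics and any distortion apply to the point x, -y, -z); pixel columns grow to the right and rows downward; lengths in m; the calibration is good to about 2 mm. A picture is of the moment at which its call begins. calibration takes no time and is no camera call.
- robot.sign_off(): hands the job in, once; it reports no verdict.
The state is a dict: "time": time; "q": joint angles; "dq": joint speeds; "joint_efforts": joint torques, N m; "tcp_pos": TCP position; "eef_rot": TCP orientation; "force": force on the tool from outside, world axes, zero at the start; "torque": the same for the moment, N m; "finger_gap": finger opening in m.
Only numpy, scipy, OpenCV 4.12 (cv2) and the standard library are available. Lean on these libraries where they do the work, as an engineer would, in place of code of your own. Each camera call takes 0.05 s, during which the arm holds its last target.

## Working session

There is one attempt and no reset: what is moved stays moved. The work goes in short steps, Python scripts to look and compute and a tool call to move; the robot and the scene stay as the last step left them, time stands still between calls to the robot, and variables do not carry over. Pictures are saved under pics/ and viewed, and the job is handed in when it is done.

Besides the shell and the picture viewer there is one more tool, called after ">>>" as a command line: name --argument value ..., lists and objects as JSON in quotes. play_rows: Moves the arm, as the interface text tells. Its arguments: {"type":"object","properties":{"targets":{"type":"array"},"newtons":{"type":"number"}},"required":["targets"]}

```bash
mkdir -p pics; ls
python3 - <<'E'
from station import robot
import cv2,numpy as np
np.set_printoptions(precision=4,suppress=True)
for n in("side","top"):
    im=robot.grab_frame(n); cv2.imwrite(f"pics/{n}0.png",im[:,:,::-1]); c=robot.calibration(n); print(n,c)
print(robot.observe(), [a for a in dir(robot) if a[0]!='_'])
E
```

```text
pics
side {'K': array([[501.3701,   0.    , 315.5782],
       [  0.    , 501.3701, 242.0862],
       [  0.    ,   0.    ,   1.    ]]), 'pose': array([[-0.8083,  0.4078, -0.4245, -0.12  ],
       [-0.5886, -0.5438,  0.5982,  0.9348],
       [ 0.0131,  0.7334,  0.6796,  1.1743],
       [ 0.    ,  0.    ,  0.    ,  1.    ]])}
top {'K': array([[612.0013,   0.    , 324.8269],
       [  0.    , 612.0013, 227.6565],
       [  0.    ,   0.    ,   1.    ]]), 'pose': array([[ 0.0061,  0.9975, -0.0701,  0.4185],
       [-1.    ,  0.0061, -0.0005, -0.0195],
       [-0.0001,  0.0701,  0.9975,  1.7049],
       [ 0.    ,  0.    ,  0.    ,  1.    ]])}
{'time': 0.1, 'q': array([ 1.2109,  0.4777,  0.0224,  1.5563, -0.0115,  1.1093, -0.0831]), 'dq': array([ 0.0001, -0.0019, -0.0004, -0.0043,  0.0003,  0.001 , -0.    ]), 'joint_efforts': array([  0.0046, -58.41  ,   1.5402, -27.3317,  -0.0542,   0.0131,
         0.0001]), 'tcp_pos': array([ 0.168 , -0.6532,  0.2218]), 'eef_rot': array([[ 0.9685,  0.2491, -0.0005],
       [ 0.2491, -0.9685,  0.0015],
       [-0.0001, -0.0016, -1.    ]]), 'force': array([ 0.67  , -0.8464, -0.9601]), 'torque': array([ 0.0023, -0.0098, -0.0224]), 'finger_gap': 0.08772254923421828} ['MotionError', 'calibration', 'grab_frame', 'observe', 'sign_off', 'tcp_to_grasp']
```

View pics/side0.png

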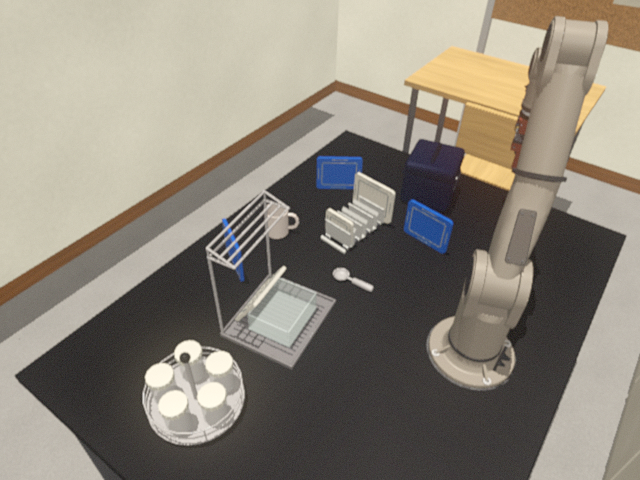

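View pics/top0.png

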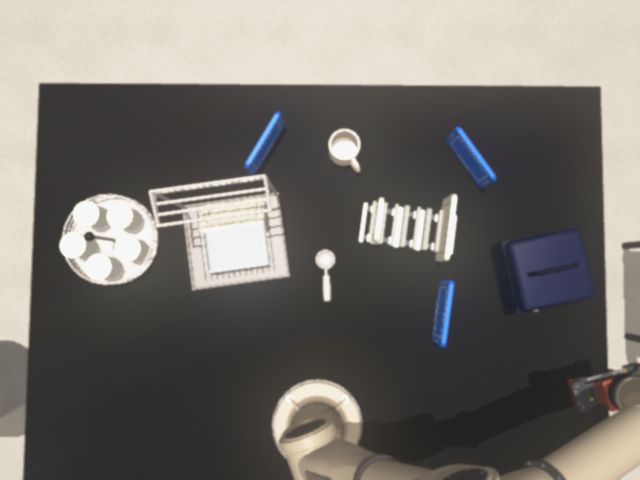

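Both views are clear. The possible confusions are:
- Three blue look-alike lids, at top-view pixels (265,142), (471,157) and (444,313).
- The white twin at (448,228), standing in the rack at its right end.
- The small white lid at (380,222), at the rack's left end.
- The white lid in the tray, near (235,215) under the tier bars. By the description this is the one I want.

Next I'll look at close crops.

Run:
```python
import cv2
s=cv2.imread("pics/side0.png");t=cv2.imread("pics/top0.png")
def crop(im,x,y,w,h,k,n):cv2.imwrite("pics/"+n,cv2.resize(im[y:y+h,x:x+w],None,fx=k,fy=k,interpolation=cv2.INTER_CUBIC))
crop(s,200,180,150,190,3,"c1.png");crop(t,140,160,160,140,5,"c2.png");crop(s,310,160,100,100,6,"c3.png");crop(t,350,180,120,90,6,"c4.png")
```

```text
(no output)
```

View pics/c1.png

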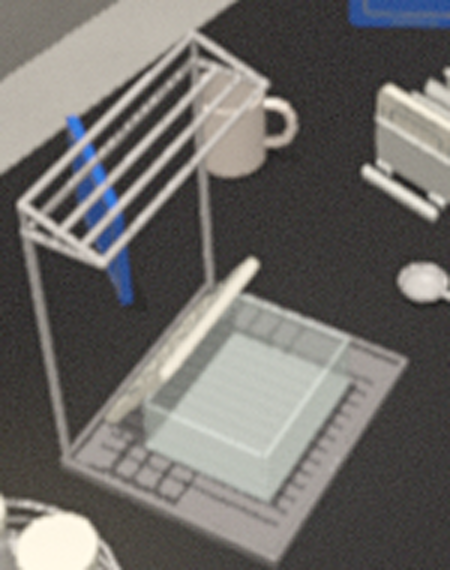

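View pics/c2.png

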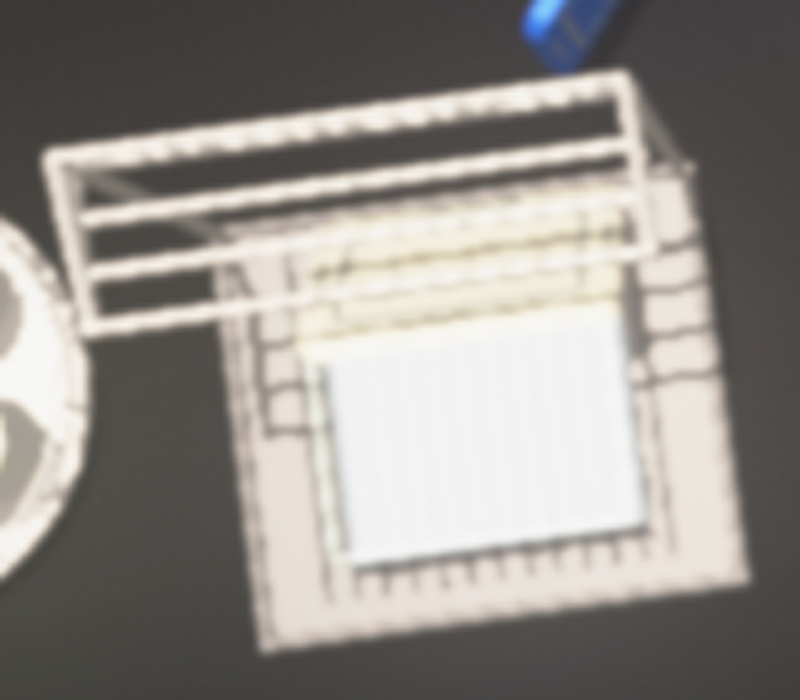

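View pics/c3.png

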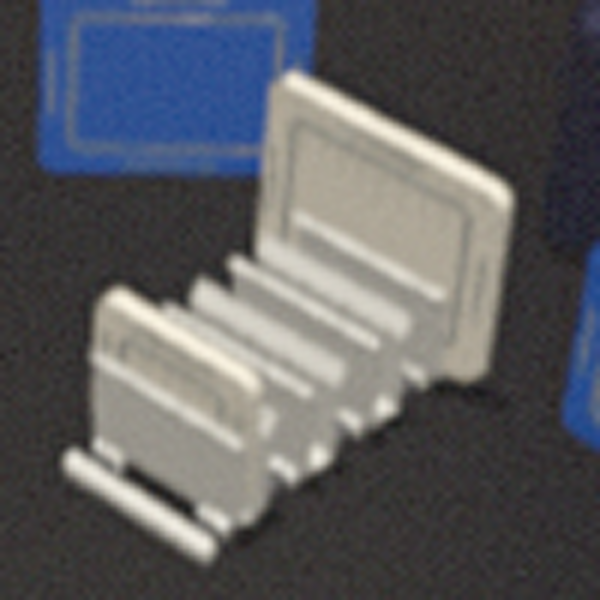

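View pics/c4.png

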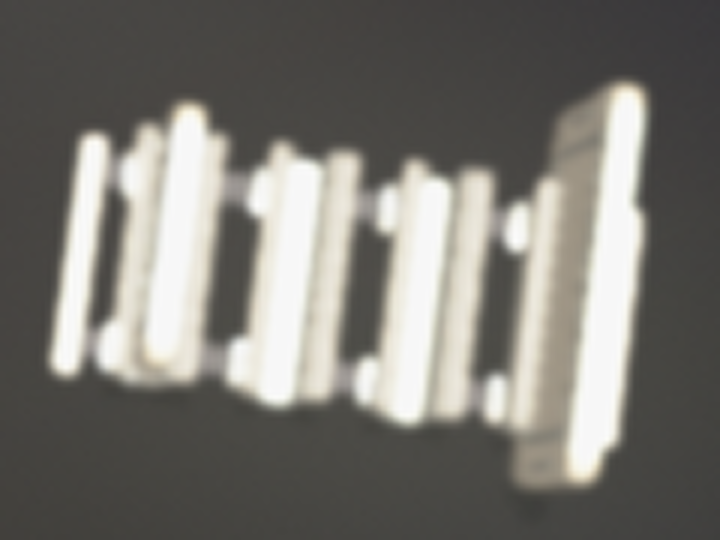

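```bash
cat > h.py <<'E'
import numpy as np,cv2
from station import robot
np.set_printoptions(precision=4,suppress=True)
def cam(n):
    c=robot.calibration(n);return c["K"],np.array(c["pose"])
def proj(n,P):
    K,T=cam(n);P=np.atleast_2d(P);p=(P-T[:3,3])@T[:3,:3];p=p*[1,-1,-1];u=p@K.T;return u[:,:2]/u[:,2:]
def ray(n,uv,z):
    K,T=cam(n);d=np.linalg.solve(K,[uv[0],uv[1],1])*[1,-1,-1];d=T[:3,:3]@d;o=T[:3,3];return o+d*(z-o[2])/d[2]
def tri(uv_side,uv_top):
    A=[];b=[]
    for n,uv in(("side",uv_side),("top",uv_top)):
        K,T=cam(n);d=np.linalg.solve(K,[uv[0],uv[1],1])*[1,-1,-1];d=T[:3,:3]@d;d/=np.linalg.norm(d);M=np.eye(3)-np.outer(d,d);A.append(M);b.append(M@T[:3,3])
    return np.linalg.solve(sum(A),sum(b))
def T2(x,y,a):
    c,s=np.cos(a),np.sin(a);T=np.eye(4);T[:2,:2]=[[c,-s],[s,c]];T[0,3]=x;T[1,3]=y;return T
def ap(T,P):return np.atleast_2d(P)@T[:3,:3].T+T[:3,3]
E
python3 - <<'E'
from h import *
for n,p,z in [("trayBL",(192.4,290),.014),("trayBR",(289.6,276),.014),("trayTR",(278,193),.014),("trayTL",(183,206),.014),("tierTL",(149,190.4),.313),("tierTR",(266,175),.313),("tierBL",(157,227),.313),("tierBR",(270,209),.313),("lidTL",(200,232),.13),("lidTR",(264.4,223),.13),("twinA",(454.7,194.2),.154),("twinB",(447.2,260),.154),("smA",(381.7,198.3),.109),("smB",(376.2,240),.109)]:
    print(n,ray("top",p,z))
E
```

```text
trayBL [0.3631 0.3445 0.014 ]
trayBR [0.4031 0.0776 0.014 ]
trayTR [0.633  0.1122 0.014 ]
trayTL [0.5951 0.3756 0.014 ]
tierTL [0.5992 0.3844 0.313 ]
tierTR [0.6365 0.1169 0.313 ]
tierBL [0.5154 0.3639 0.313 ]
tierBR [0.5582 0.1068 0.313 ]
lidTL [0.5158 0.3031 0.13  ]
lidTR [0.5401 0.1374 0.13  ]
twinA [ 0.6149 -0.3493  0.154 ]
twinB [ 0.4472 -0.3289  0.154 ]
smA [ 0.6086 -0.1673  0.109 ]
smB [ 0.4991 -0.1529  0.109 ]
```

```bash
cat > ov.py <<'E'
from h import *
tray=T2(.4986,.2275,np.radians(8.5)); rack=T2(.5425,-.2495,np.radians(-7.3))
def lidpose(tray,dy=0,foot=None,th=33):
    # foot against +x lip: lower outer corner
    a=np.radians(th);z=np.array([-np.sin(a),0,np.cos(a)]);x=np.array([np.cos(a),0,np.sin(a)]);y=np.cross(z,x)
    # outer face lower corner touches lip x=.112 ; inner lower corner on floor z=.004
    P=lambda sx,sz:x*sx+z*sz
    c=np.array([.112-P(.005,-.07)[0],dy,.004-P(-.005,-.07)[2]])
    T=np.eye(4);T[:3,:3]=np.c_[x,y,z];T[:3,3]=c;return tray@T
def box(T,sx,sy,z0,z1,cx=0,cy=0):
    c=[ap(T,[[cx+a*sx/2,cy+b*sy/2,z] for a,b in((-1,-1),(1,-1),(1,1),(-1,1))]) for z in(z0,z1)]
    return [(c[k][i],c[k][(i+1)%4]) for k in(0,1) for i in range(4)]+[(c[0][i],c[1][i]) for i in range(4)]
def segs(tray,rack,lid,tw=None):
    S=[]
    S+= [(s,(0,0,255)) for s in box(tray,.236,.270,0,.014)]
    for x in(.038,.063,.088,.113):S.append((ap(tray,[[x,-.129,.313],[x,.129,.313]]),(0,0,255)))
    S+= [(s,(0,200,0)) for s in box(lid,.01,.17,-.07,.07)]
    for y in(-.09,-.03,.03,.09):
        for s in(-1,1):
            for (h,z) in((.0085,.014),(.0085,.066),(.0145,.076)):
                S.append((ap(rack,[[-.055,y+s*h,z],[.055,y+s*h,z]]),(255,0,255) if z<.07 else (255,128,0)))
    return S
def draw(im,n,S,x,y,w,h,k,name):
    im=cv2.resize(im[y:y+h,x:x+w],None,fx=k,fy=k,interpolation=cv2.INTER_CUBIC)
    for s,c in S:
        p=proj(n,np.array(s)); p=(p-[x,y]+.5)*k-.5
        cv2.line(im,tuple(int(v) for v in p[0].round()),tuple(int(v) for v in p[1].round()),c,1,cv2.LINE_AA)
    cv2.imwrite("pics/"+name,im)
E
cat > r1.py <<'E'
from ov import *
s=cv2.imread("pics/side0.png");t=cv2.imread("pics/top0.png")
lid=lidpose(tray);print(lid, ap(lid,[0,0,.07]))
S=segs(tray,rack,lid)
draw(s,"side",S,200,180,150,190,3,"o1.png");draw(t,"top",S,140,160,160,140,5,"o2.png");draw(s,"side",S,310,160,100,100,6,"o3.png");draw(t,"top",S,350,180,120,90,6,"o4.png")
E
python3 r1.py
```

```text
[[ 0.8295 -0.1478 -0.5387  0.5675]
 [ 0.124   0.989  -0.0805  0.2378]
 [ 0.5446  0.      0.8387  0.0654]
 [ 0.      0.      0.      1.    ]] [[0.5298 0.2322 0.1241]]
```

View pics/o1.png

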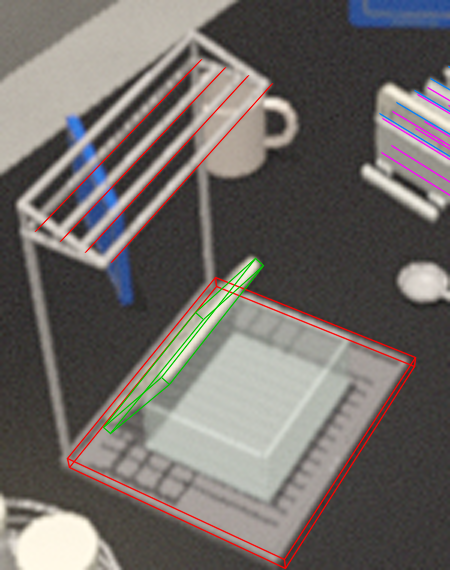

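View pics/o2.png

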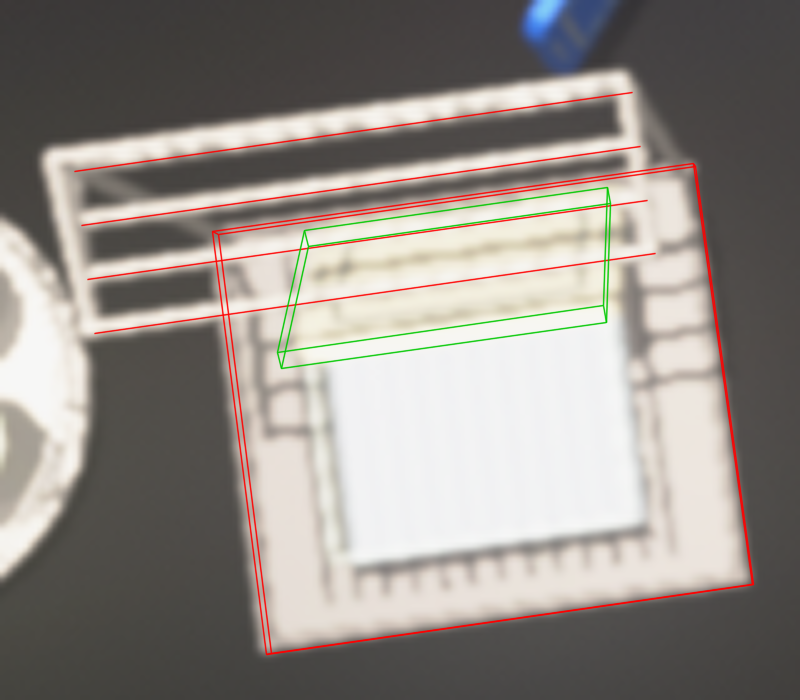

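View pics/o3.png

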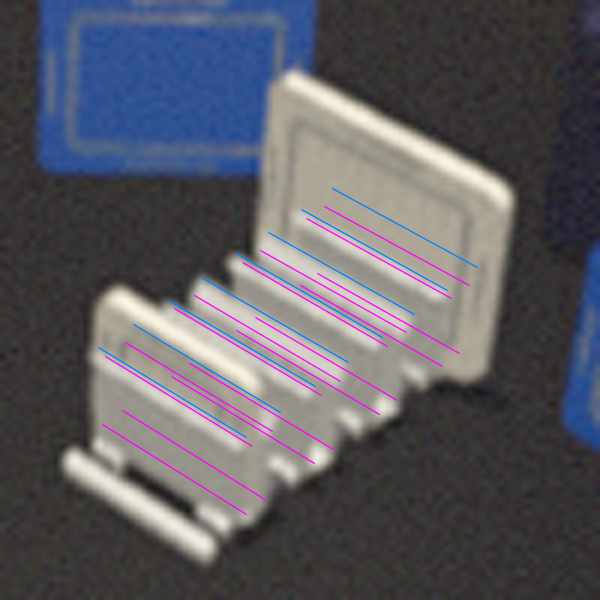

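View pics/o4.png

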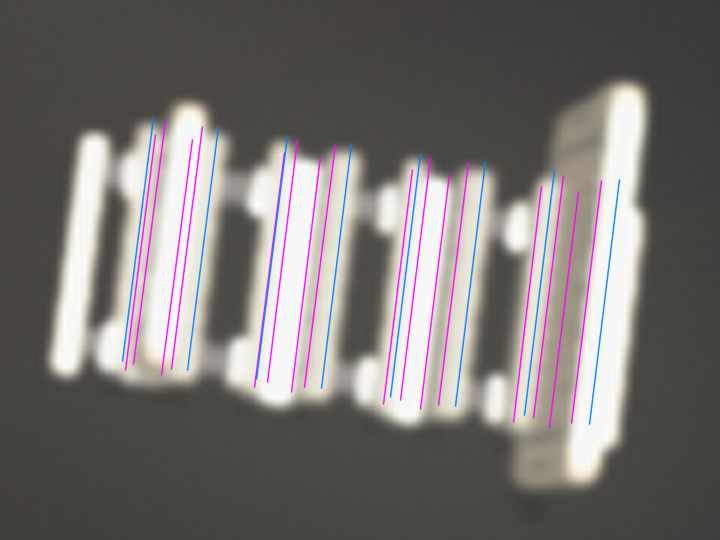

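Run:
```python
import cv2
s=cv2.imread("pics/side0.png");t=cv2.imread("pics/top0.png")
def crop(im,x,y,w,h,k,n):
    c=cv2.resize(im[y:y+h,x:x+w],None,fx=k,fy=k,interpolation=cv2.INTER_CUBIC)
    for i in range(0,w,10):cv2.putText(c,str(x+i),(i*k,8),0,.33,(0,255,255),1);cv2.line(c,(int((i+.5)*k),10),(int((i+.5)*k),14),(0,255,255),1)
    for i in range(10,h,10):cv2.putText(c,str(y+i),(0,int((i+.5)*k)+3),0,.33,(0,255,255),1);cv2.line(c,(24,int((i+.5)*k)),(29,int((i+.5)*k)),(0,255,255),1)
    cv2.imwrite("pics/"+n,c)
crop(s,215,255,125,60,6,"d1.png");crop(s,215,310,110,60,6,"d2.png");crop(t,180,185,110,60,7,"d3.png")
```

```text
(no output)
```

View pics/d1.png

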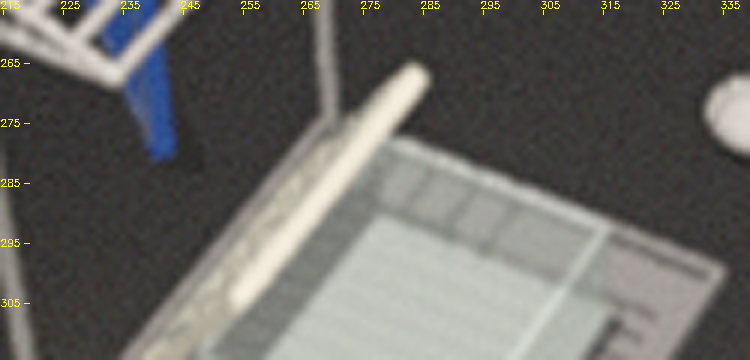

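View pics/d2.png

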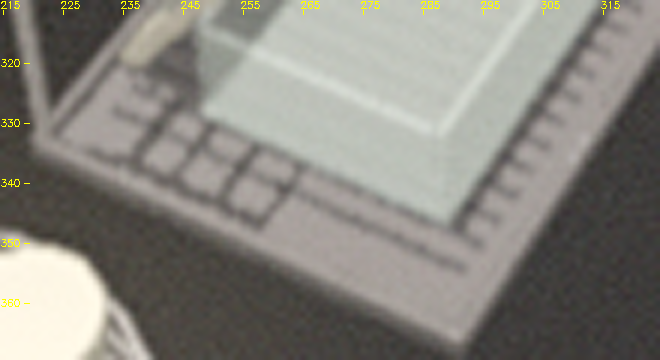

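View pics/d3.png

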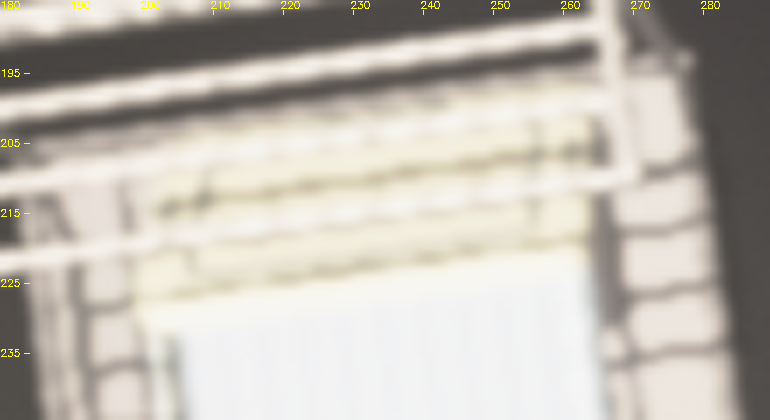

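```bash
cat > fit.py <<'E'
from ov import *
from scipy.optimize import least_squares
c=lambda a,b:[a*.118,b*.135,.014]
obs=[("side","t",c(-1,-1),(335.3,299.5)),("side","t",c(-1,1),(291,366)),("side","t",c(1,1),(220.5,333.5)),("side","t",c(1,-1),(270,274)),
("top","t",c(-1,1),(192.4,290)),("top","t",c(-1,-1),(289.6,276)),("top","t",c(1,-1),(278.3,193)),("top","t",c(1,1),(183,206)),
("side","l",[.005,-.085,.07],(283,265.5)),("side","l",[-.005,-.085,.07],(286,268)),("side","l",[-.005,.085,.07],(253.5,305)),
("top","l",[-.005,-.085,.07],(263.5,223)),("top","l",[-.005,.085,.07],(201,232)),("top","l",[.005,-.085,.07],(262.5,219.5)),("top","l",[.005,.085,.07],(199.5,228))]
def pr(p):
    tr=T2(p[0],p[1],p[2]);out=[]
    l=lidpose(tr,p[3]*1);l=l.copy();l[:3,:3]=tr[:3,:3]@cv2.Rodrigues(np.array([0,0,p[8]]))[0]@tr[:3,:3].T@l[:3,:3]
    for n,k,P,uv in obs:
        q=proj(n,ap(tr if k=="t" else l,P))[0]; q=q+(p[4:6] if n=="side" else p[6:8]); out.append(q-uv)
    return np.array(out),tr,l
r=least_squares(lambda p:np.r_[pr(p)[0].ravel(),p[4:8]/1.0,p[8]/.02],[.4986,.2275,.148,0,0,0,0,0,0],loss="soft_l1")
if __name__=="__main__":
    print(r.x);e,tr,l=pr(r.x)
    for o,q in zip(obs,e):print(o[0],o[1],o[2],q)
    print(l,ap(l,[0,0,.07]))
E
python3 fit.py
```

```text
[ 0.5024  0.2295  0.1435 -0.0079 -1.195   1.0362  0.7725  0.8247 -0.0027]
side t [-0.118, -0.135, 0.014] [0.2135 0.0923]
side t [-0.118, 0.135, 0.014] [0.3574 0.9268]
side t [0.118, 0.135, 0.014] [-1.2297 -0.4683]
side t [0.118, -0.135, 0.014] [-0.8208 -1.2557]
top t [-0.118, 0.135, 0.014] [ 0.1819 -0.3412]
top t [-0.118, -0.135, 0.014] [0.2769 0.1799]
top t [0.118, -0.135, 0.014] [ 0.3049 -1.1221]
top t [0.118, 0.135, 0.014] [-0.7694 -0.9002]
side l [0.005, -0.085, 0.07] [ 0.7733 -0.5719]
side l [-0.005, -0.085, 0.07] [ 0.2906 -0.788 ]
side l [-0.005, 0.085, 0.07] [1.1036 1.4912]
top l [-0.005, -0.085, 0.07] [0.4045 0.1718]
top l [-0.005, 0.085, 0.07] [-2.1295 -0.052 ]
top l [0.005, -0.085, 0.07] [0.7802 0.3041]
top l [0.005, 0.085, 0.07] [-1.4539  0.6038]
[[ 0.8304 -0.1403 -0.5392  0.5725]
 [ 0.1177  0.9901 -0.0764  0.2316]
 [ 0.5446  0.      0.8387  0.0654]
 [ 0.      0.      0.      1.    ]] [[0.5347 0.2263 0.1241]]
```

The lid I want is the white one in the tray. The close crop shows it leaning, with its upper edge running from side pixel (253,305) to (285,267), or top pixel (201,232) to (263,223). The twin is at rack y = -90 mm (top pixel 451,227), so the target holder is the one next to it, at top pixel (423,228). Next I'll plan the moves.

```bash
cat > plan.py <<'E'
import sys
from h import *
from scipy.spatial.transform import Rotation as R
a=np.radians(33);ps=0.1408
zl=np.array([-np.sin(a)*np.cos(ps),-np.sin(a)*np.sin(ps),np.cos(a)])
yl=np.array([-np.sin(ps),np.cos(ps),0]);xl=np.cross(yl,zl)
EDGE=np.array([.5335,.226,.1241])
RG=np.c_[yl,xl,-zl]   # tool at grasp
def down(h): # tool y heading h deg, z down
    h=np.radians(h);y=np.array([np.cos(h),np.sin(h),0]);z=np.array([0,0,-1.]);return np.c_[np.cross(y,z),y,z]
def plan(pos,rot,N=None,start=None):
    o=robot.observe();p=o["tcp_pos"];r=o["eef_rot"]
    if start is not None:p,r=start
    r=R.from_matrix(r);rv=(r.inv()*R.from_matrix(rot)).as_rotvec()
    d=np.linalg.norm(pos-p);n=max(int(np.ceil(max(d/.040,np.degrees(np.linalg.norm(rv))/7.0))),1)
    N=N or n;w=np.degrees(rv/N)
    print("dist",d,"rot",np.degrees(np.linalg.norm(rv)),"N",N,"w",w.round(2))
    for i in range(N):
        ri=r*R.from_rotvec(rv*i/N);print((ri.inv().apply(pos-p)/N*1000).round(1))
def st():
    o=robot.observe();print(o["time"],o["q"],o["tcp_pos"],"F",o["force"],"gap",o["finger_gap"]);print(o["eef_rot"]);return o
E
python3 - <<'E'
from plan import *
A=np.array([.47,-.25,.42])
st();print(RG)
Ra=(R.from_matrix(down(-35))).as_matrix()
plan(A,Ra)
plan(EDGE+.14*zl,RG,start=(A,Ra))
E
```

```text
0.1 [ 1.2109  0.4777  0.0224  1.5563 -0.0115  1.1093 -0.0831] [ 0.168  -0.6532  0.2218] F [ 0.67   -0.8464 -0.9601] gap 0.08772254923421828
[[ 0.9685  0.2491 -0.0005]
 [ 0.2491 -0.9685  0.0015]
 [-0.0001 -0.0016 -1.    ]]
[[-0.1403  0.8304  0.5392]
 [ 0.9901  0.1177  0.0764]
 [ 0.      0.5446 -0.8387]]
dist 0.5413572834855503 rot 40.57476610253585 N 14 w [-0.01 -0.   -2.9 ]
[ 28.1 -22.5 -14.1]
[ 29.2 -21.1 -14.1]
[ 30.2 -19.6 -14.1]
[ 31.1 -18.  -14.1]
[ 32.  -16.4 -14.1]
[ 32.8 -14.8 -14.1]
[ 33.5 -13.1 -14.1]
[ 34.1 -11.4 -14.1]
[ 34.7  -9.7 -14.1]
[ 35.1  -7.9 -14.1]
[ 35.5  -6.1 -14.2]
[ 35.7  -4.3 -14.2]
[ 35.9  -2.5 -14.2]
[ 36.   -0.7 -14.2]
dist 0.4985025672610783 rot 53.774964311554264 N 13 w [-2.42  0.95 -3.22]
[ 28.8 -21.3  13.7]
[ 29.7 -20.2  13.3]
[ 30.6 -19.1  13. ]
[ 31.4 -17.9  12.8]
[ 32.2 -16.6  12.6]
[ 32.9 -15.3  12.4]
[ 33.5 -14.   12.4]
[ 34.  -12.6  12.4]
[ 34.5 -11.2  12.4]
[34.9 -9.8 12.6]
[35.2 -8.3 12.8]
[35.4 -6.9 13. ]
[35.5 -5.5 13.4]
```

>>> play_rows --targets '[{"grip":0,"tx":0,"ty":0,"tz":-40,"wx":0,"wy":0,"wz":-2.9},{"grip":0,"tx":10,"ty":-10,"tz":-38,"wx":0,"wy":0,"wz":-2.9},{"grip":0,"tx":22,"ty":-18,"tz":-28,"wx":0,"wy":0,"wz":-2.9},{"grip":0,"tx":32,"ty":-19,"tz":-18,"wx":0,"wy":0,"wz":-2.9},{"grip":0,"tx":33,"ty":-18,"tz":-14,"wx":0,"wy":0,"wz":-2.9}]' --newtons 20

```text
time: 0.52
tcp_pos: [0.2329, -0.5558, 0.3626]
eef_rot: [[0.875, 0.484, 0.001], [0.484, -0.875, -0.002], [-0.0, 0.002, -1.0]]
force: [0.1, -0.5, 0.2]
finger_gap: 0.0582
```

>>> play_rows --targets '[{"grip":0,"tx":35,"ty":-16,"tz":-10,"wx":0,"wy":0,"wz":-2.9},{"grip":0,"tx":35,"ty":-15,"tz":-10,"wx":0,"wy":0,"wz":-2.9},{"grip":0,"tx":35,"ty":-13,"tz":-10,"wx":0,"wy":0,"wz":-2.9},{"grip":0,"tx":36,"ty":-12,"tz":-10,"wx":0,"wy":0,"wz":-2.9},{"grip":0,"tx":36,"ty":-10,"tz":-10,"wx":0,"wy":0,"wz":-2.9}]'

```text
time: 0.93
tcp_pos: [0.3416, -0.3988, 0.4109]
eef_rot: [[0.725, 0.689, -0.0], [0.689, -0.725, 0.0], [-0.0, -0.001, -1.0]]
force: [0.7, -1.4, 1.0]
finger_gap: 0.0437
```

Run:
```python
from plan import *
st();plan(EDGE+.14*zl,RG)
```

```text
0.9333 [ 0.9319  0.1144 -0.2092  1.6249  0.0242  1.4054 -0.0903] [ 0.3416 -0.3988  0.4109] F [ 0.7189 -1.4443  0.9733] gap 0.04370635042909544
[[ 0.7245  0.6892 -0.0005]
 [ 0.6892 -0.7245  0.0003]
 [-0.0002 -0.0005 -1.    ]]
dist 0.6476087065995154 rot 63.06515531544947 N 17 w [-1.79  0.92 -3.11]
[ 29.9 -21.4  10. ]
[ 30.8 -20.1   9.8]
[ 31.7 -18.7   9.7]
[ 32.6 -17.3   9.7]
[ 33.3 -15.8   9.7]
[ 34.  -14.3   9.7]
[ 34.5 -12.7   9.9]
[ 35.  -11.1  10.1]
[35.4 -9.5 10.3]
[35.7 -7.9 10.6]
[35.9 -6.3 11. ]
[36.1 -4.7 11.4]
[36.1 -3.1 11.8]
[36.  -1.5 12.3]
[35.8  0.  12.9]
[35.6  1.6 13.5]
[35.2  3.1 14.1]
```

>>> play_rows --targets '[{"grip":0,"tx":32,"ty":-17,"tz":8,"wx":-1.8,"wy":0.9,"wz":-3.1},{"grip":0,"tx":32,"ty":-16,"tz":8,"wx":-1.8,"wy":0.9,"wz":-3.1},{"grip":0,"tx":33,"ty":-15,"tz":8,"wx":-1.8,"wy":0.9,"wz":-3.1},{"grip":0,"tx":34,"ty":-14,"tz":8,"wx":-1.8,"wy":0.9,"wz":-3.1},{"grip":0,"tx":34,"ty":-13,"tz":8,"wx":-1.8,"wy":0.9,"wz":-3.1}]'

```text
time: 1.35
tcp_pos: [0.3935, -0.2251, 0.37]
eef_rot: [[0.508, 0.844, 0.172], [0.859, -0.51, -0.037], [0.056, 0.166, -0.984]]
force: [0.3, -0.5, -0.1]
finger_gap: 0.0438
```

>>> play_rows --targets '[{"grip":0,"tx":34,"ty":-13,"tz":9,"wx":-1.8,"wy":0.9,"wz":-3.1},{"grip":0,"tx":34,"ty":-12,"tz":9,"wx":-1.8,"wy":0.9,"wz":-3.1},{"grip":0,"tx":35,"ty":-11,"tz":9,"wx":-1.8,"wy":0.9,"wz":-3.1},{"grip":0,"tx":35,"ty":-10,"tz":9,"wx":-1.8,"wy":0.9,"wz":-3.1},{"grip":0,"tx":35,"ty":-9,"tz":9,"wx":-1.8,"wy":0.9,"wz":-3.1}]'

```text
time: 1.77
tcp_pos: [0.4265, -0.0468, 0.325]
eef_rot: [[0.249, 0.907, 0.341], [0.966, -0.256, -0.026], [0.064, 0.335, -0.94]]
force: [0.8, 0.5, 0.3]
finger_gap: 0.0444
```

Run:
```python
from plan import *
st();plan(EDGE+.14*zl,RG)
```

```text
1.7667 [ 0.6473 -0.2354 -0.5777  2.1574 -0.1649  0.838  -0.1146] [ 0.4265 -0.0468  0.325 ] F [0.8491 0.4569 0.2786] gap 0.04438116875891675
[[ 0.2492  0.9066  0.3405]
 [ 0.9663 -0.256  -0.0257]
 [ 0.0638  0.3355 -0.9399]]
dist 0.27687153071836845 rot 26.028686283698622 N 7 w [-1.78  0.97 -3.12]
[36.5 -9.5 11.8]
[36.8 -7.9 12.1]
[37.  -6.3 12.5]
[37.1 -4.6 13. ]
[37.1 -3.  13.5]
[36.9 -1.4 14. ]
[36.7  0.1 14.6]
```

>>> play_rows --targets '[{"grip":0,"tx":36,"ty":-9,"tz":12,"wx":-1.8,"wy":1,"wz":-3.1},{"grip":0,"tx":37,"ty":-8,"tz":12,"wx":-1.8,"wy":1,"wz":-3.1},{"grip":0,"tx":37,"ty":-6,"tz":12,"wx":-1.8,"wy":1,"wz":-3.1},{"grip":0,"tx":37,"ty":-5,"tz":13,"wx":-1.8,"wy":1,"wz":-3.1}]'

```text
time: 2.1
tcp_pos: [0.4447, 0.1027, 0.2781]
eef_rot: [[0.025, 0.885, 0.464], [0.999, -0.042, 0.025], [0.041, 0.463, -0.885]]
force: [1.0, -0.6, -0.2]
finger_gap: 0.0436
```

Run:
```python
from plan import *
st();plan(EDGE+.12*zl,RG)
```

```text
2.1 [ 0.5813 -0.2195 -0.9114  2.2635 -0.0627  0.5493 -0.3491] [0.4447 0.1027 0.2781] F [ 0.9785 -0.637  -0.1966] gap 0.04360279043558605
[[ 0.0253  0.8854  0.4641]
 [ 0.9988 -0.0416  0.025 ]
 [ 0.0415  0.4629 -0.8854]]
dist 0.12829007522990796 rot 11.097446512118566 N 4 w [-1.3   0.69 -2.35]
[28.1 -2.  15.3]
[28.  -1.2 15.6]
[27.8 -0.4 15.9]
[27.6  0.3 16.3]
```

>>> play_rows --targets '[{"grip":0,"tx":28,"ty":-2,"tz":16,"wx":-1.3,"wy":0.7,"wz":-2.4},{"grip":0,"tx":28,"ty":-1,"tz":16,"wx":-1.3,"wy":0.7,"wz":-2.4},{"grip":0,"tx":28,"ty":0,"tz":16,"wx":-1.3,"wy":0.7,"wz":-2.4},{"grip":0,"tx":28,"ty":0,"tz":16,"wx":-1.3,"wy":0.7,"wz":-2.4},{"grip":0}]'

```text
schema error: expected keys grip, tx, ty, tz, wx, wy, wz
```

```bash
cat > snap.py <<'E'
import sys
from h import *
tag=sys.argv[1];spec=sys.argv[2:]
for s in spec:
    n,x,y,w,h,k=s.split(",");x,y,w,h,k=map(int,(x,y,w,h,k));im=robot.grab_frame(n)[:,:,::-1]
    cv2.imwrite(f"pics/{tag}_{n}_full.png",im);cv2.imwrite(f"pics/{tag}_{n}.png",cv2.resize(im[y:y+h,x:x+w],None,fx=k,fy=k,interpolation=cv2.INTER_CUBIC))
E
python3 snap.py g1 side,180,130,200,200,3 top,140,150,160,140,5
python3 - <<'E'
from plan import *
st();plan(EDGE+.12*zl,RG);print("to grasp");plan(EDGE-.036*zl,RG)
E
```

```text
2.2 [ 0.5816 -0.218  -0.9199  2.2636 -0.063   0.5506 -0.3485] [0.4432 0.1063 0.2767] F [-0.9327 -0.2049  1.047 ] gap 0.043955161819721145
[[ 0.0172  0.8874  0.4607]
 [ 0.999  -0.0339  0.0278]
 [ 0.0403  0.4597 -0.8871]]
dist 0.12481908853772619 rot 10.799516398034607 N 4 w [-1.35  0.64 -2.25]
[27.2 -1.2 15.2]
[27.1 -0.5 15.5]
[26.9  0.2 15.8]
[26.7  0.8 16.1]
to grasp
dist 0.2458869612044539 rot 10.799516398034607 N 7 w [-0.77  0.37 -1.28]
[16.7  1.3 30.9]
[16.5  1.3 31. ]
[16.2  1.2 31.1]
[16.   1.2 31.2]
[15.8  1.1 31.4]
[15.6  1.  31.5]
[15.3  0.9 31.6]
```

View pics/g1_side.png

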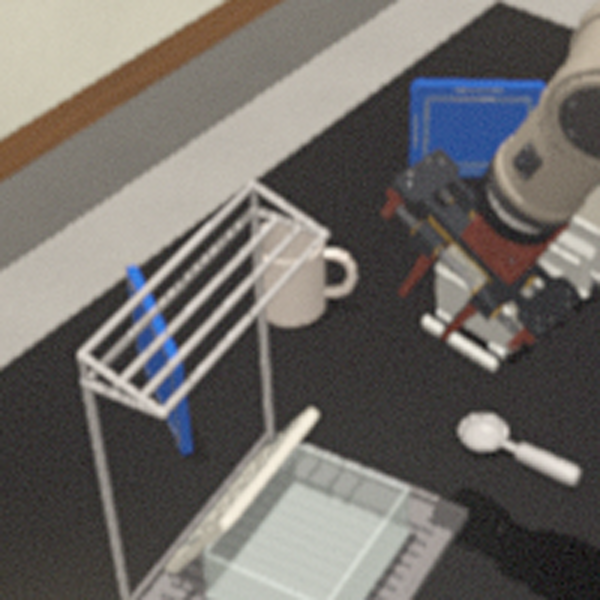

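View pics/g1_top.png

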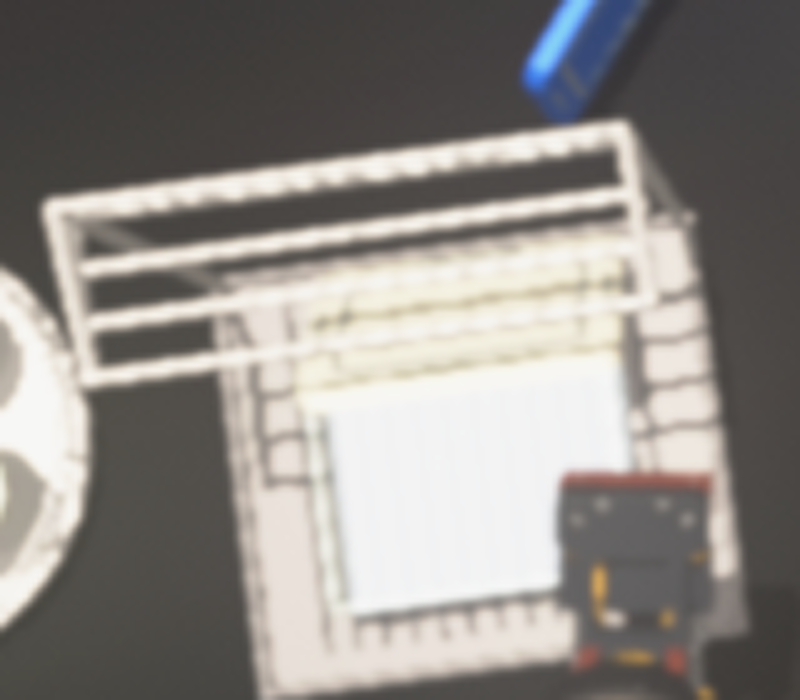

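The last call was refused because one row had missing keys. The pictures show the gripper still to the right of the tray, around crop pixel (640,560) in the top view, with nothing disturbed. I'll send it again.

>>> play_rows --targets '[{"grip":0,"tx":27,"ty":-1,"tz":15,"wx":-1.4,"wy":0.6,"wz":-2.3},{"grip":0,"tx":27,"ty":0,"tz":15,"wx":-1.4,"wy":0.6,"wz":-2.3},{"grip":0,"tx":27,"ty":0,"tz":16,"wx":-1.3,"wy":0.6,"wz":-2.3},{"grip":0,"tx":27,"ty":0,"tz":16,"wx":-1.3,"wy":0.6,"wz":-2.3},{"grip":0,"tx":0,"ty":0,"tz":0,"wx":0,"wy":0,"wz":0}]'

```text
time: 2.62
tcp_pos: [0.4602, 0.174, 0.2351]
eef_rot: [[-0.083, 0.862, 0.5], [0.997, 0.073, 0.039], [-0.003, 0.502, -0.865]]
force: [-0.5, -0.1, 0.4]
finger_gap: 0.0437
```

```bash
python3 snap.py g2 side,180,130,200,200,3 top,140,150,160,140,5
python3 - <<'E'
from plan import *
st();plan(EDGE+.12*zl,RG);print("to grasp");plan(EDGE-.036*zl,RG)
E
```

```text
2.7167 [ 0.7334 -0.0115 -1.3428  2.2701  0.5594  0.4769 -0.9791] [0.4598 0.1734 0.2355] F [ 0.0854 -0.2005 -0.8084] gap 0.043828473656343896
[[-0.0818  0.8627  0.499 ]
 [ 0.9966  0.0718  0.0394]
 [-0.0019  0.5005 -0.8657]]
dist 0.04562378825576357 rot 4.4951609041213345 N 2 w [-1.48  0.93 -1.41]
[21.3  2.7  7.8]
[21.1  3.1  8.2]
to grasp
dist 0.17829637121015937 rot 4.4951609041213345 N 5 w [-0.59  0.37 -0.56]
[ 9.6  2.7 34.2]
[ 9.3  2.4 34.3]
[ 9.1  2.2 34.4]
[ 8.8  1.9 34.5]
[ 8.6  1.6 34.6]
```

View pics/g2_side.png

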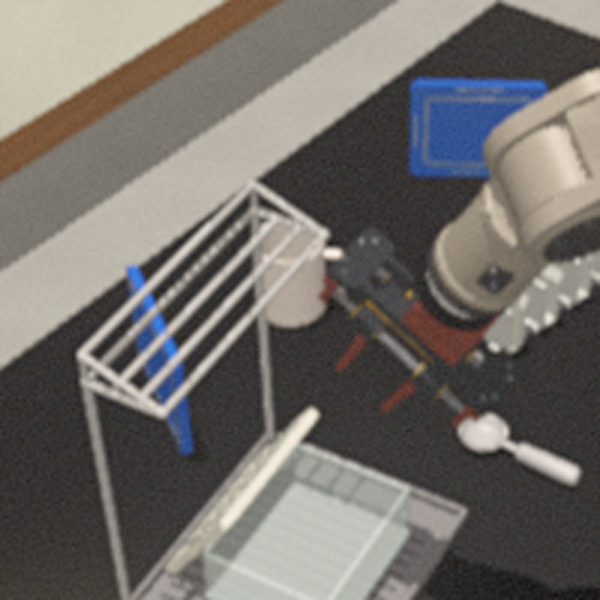

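View pics/g2_top.png

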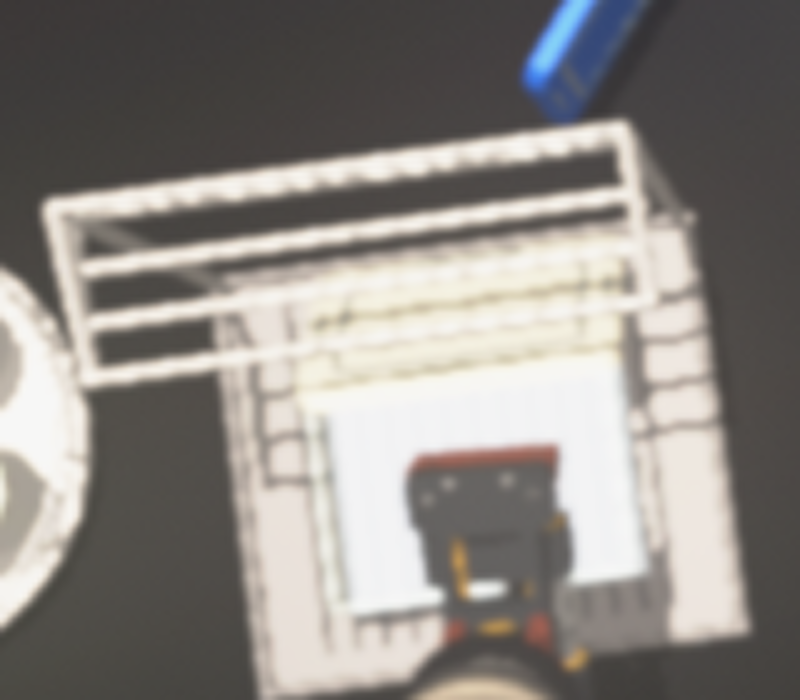

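>>> play_rows --targets '[{"grip":0,"tx":10,"ty":3,"tz":15,"wx":-0.8,"wy":0.5,"wz":-0.8},{"grip":0,"tx":10,"ty":3,"tz":15,"wx":-0.8,"wy":0.5,"wz":-0.8},{"grip":0,"tx":0,"ty":0,"tz":0,"wx":0,"wy":0,"wz":0}]'

```text
time: 2.97
tcp_pos: [0.4743, 0.191, 0.2154]
eef_rot: [[-0.111, 0.851, 0.514], [0.994, 0.097, 0.054], [-0.004, 0.517, -0.856]]
force: [-0.8, 0.1, -0.1]
finger_gap: 0.0439
```

Run:
```python
from plan import *
st();plan(EDGE+.05*zl,RG);print("to grasp");plan(EDGE-.036*zl,RG)
```

```text
2.9667 [ 0.5762  0.1482 -1.3051  2.2731  0.9353  0.5487 -1.3315] [0.4743 0.191  0.2154] F [-0.758   0.1283 -0.1327] gap 0.04393896145282408
[[-0.1106  0.8507  0.5139]
 [ 0.9939  0.0966  0.054 ]
 [-0.0037  0.5167 -0.8562]]
dist 0.06667524009740226 rot 2.563674909694747 N 2 w [-0.95  0.55 -0.67]
[13.8  2.5 30.3]
[13.5  2.1 30.4]
to grasp
dist 0.1495334343646109 rot 2.563674909694747 N 4 w [-0.47  0.27 -0.34]
[ 7.3  1.9 36.6]
[ 7.1  1.7 36.7]
[ 6.9  1.4 36.7]
[ 6.8  1.2 36.7]
```

>>> play_rows --targets '[{"grip":0,"tx":9,"ty":2,"tz":20,"wx":-0.6,"wy":0.4,"wz":-0.4},{"grip":0,"tx":9,"ty":2,"tz":20,"wx":-0.6,"wy":0.4,"wz":-0.4},{"grip":0,"tx":9,"ty":1,"tz":20,"wx":-0.6,"wy":0.2,"wz":-0.4},{"grip":0,"tx":0,"ty":0,"tz":0,"wx":0,"wy":0,"wz":0}]'

```text
time: 3.3
tcp_pos: [0.5062, 0.2205, 0.1662]
eef_rot: [[-0.135, 0.834, 0.536], [0.991, 0.115, 0.071], [-0.002, 0.54, -0.841]]
force: [-0.5, -0.7, -0.5]
finger_gap: 0.0439
```

```bash
python3 snap.py g3 side,180,130,200,200,3 top,140,150,160,140,5
python3 - <<'E'
from plan import *
st();plan(EDGE+.05*zl,RG);print("to grasp");plan(EDGE-.036*zl,RG)
E
```

```text
3.4 [ 0.2988  0.3415 -1.128   2.2678  1.3265  0.6369 -1.6892] [0.5059 0.2204 0.1685] F [-0.596   0.1803 -0.0568] gap 0.04346851245016695
[[-0.1348  0.8321  0.5379]
 [ 0.9909  0.1145  0.0711]
 [-0.0024  0.5426 -0.84  ]]
dist 0.0031393130622650836 rot 0.3753298090269835 N 1 w [-0.14  0.29 -0.19]
[ 1.7 -0.6  2.6]
to grasp
dist 0.08859416087345173 rot 0.3753298090269835 N 3 w [-0.05  0.1  -0.06]
[ 0.7 -0.1 29.5]
[ 0.7 -0.2 29.5]
[ 0.6 -0.2 29.5]
```

View pics/g3_side_full.png

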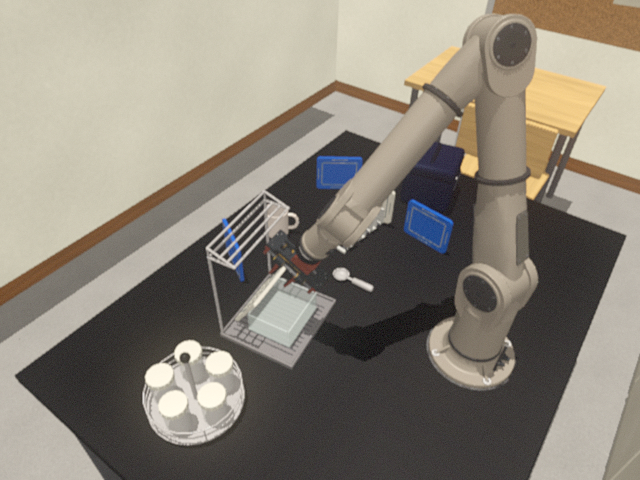

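View pics/g3_top.png

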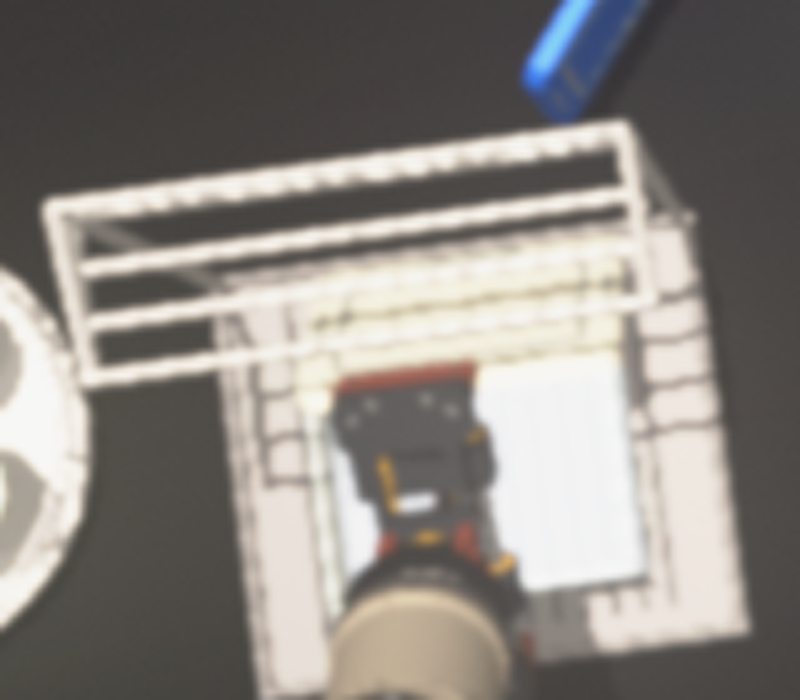

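The gripper sits on the slope line just short of the lid's upper edge (top crop 405,380), and the wrist and elbow are clear of the tier bars. Now I'll go down the slope.

>>> play_rows --targets '[{"grip":0,"tx":0,"ty":0,"tz":16,"wx":0,"wy":0.1,"wz":0},{"grip":0,"tx":0,"ty":0,"tz":16,"wx":0,"wy":0.1,"wz":0},{"grip":0,"tx":1,"ty":0,"tz":16,"wx":0,"wy":0.1,"wz":0},{"grip":0,"tx":0,"ty":0,"tz":0,"wx":0,"wy":0,"wz":0}]'

```text
time: 3.73
tcp_pos: [0.5332, 0.2235, 0.1282]
eef_rot: [[-0.135, 0.832, 0.539], [0.991, 0.112, 0.075], [0.002, 0.544, -0.839]]
force: [0.5, -0.1, -0.1]
finger_gap: 0.0438
```

```bash
python3 snap.py g4 side,220,200,130,130,5 top,160,170,130,110,6
python3 - <<'E'
from plan import *
st();print("to grasp");plan(EDGE-.036*zl,RG)
E
```

```text
3.8333 [ 0.2253  0.4673 -1.0497  2.2512  1.5128  0.6757 -1.8181] [0.5325 0.2249 0.1296] F [-0.5433 -0.0683 -0.2728] gap 0.04401500118986699
[[-0.1367  0.8306  0.5399]
 [ 0.9906  0.1132  0.0766]
 [ 0.0025  0.5453 -0.8382]]
to grasp
dist 0.04126498757791772 rot 0.2603040349781474 N 2 w [ 0.02 -0.   -0.13]
[ 0.5 -1.  20.6]
[ 0.5 -1.  20.6]
```

View pics/g4_side.png

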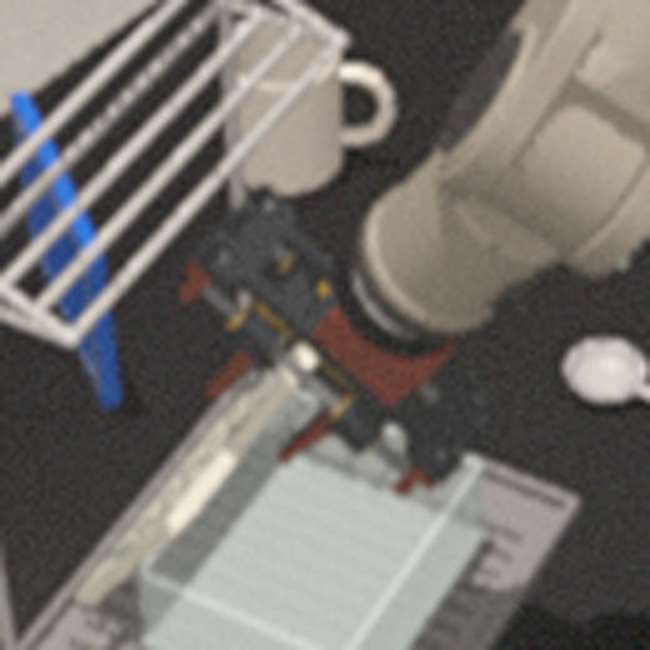

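View pics/g4_top.png

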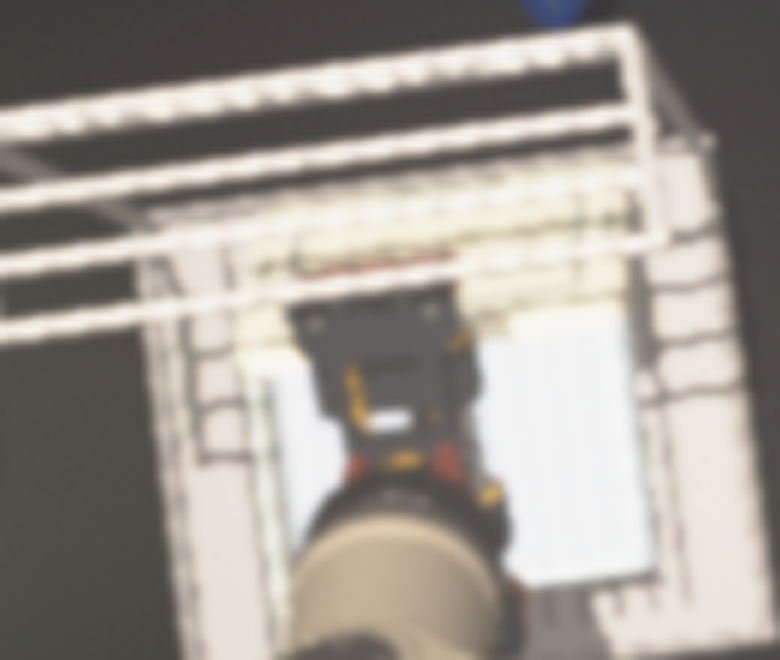

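The lid's edge (side crop 300,355) lies between the outer finger tip (228,378) and the inner one (305,440). I'll go in the last 40 mm and close.

>>> play_rows --targets '[{"grip":0,"tx":0,"ty":0,"tz":14,"wx":0,"wy":0,"wz":0},{"grip":0,"tx":0,"ty":0,"tz":14,"wx":0,"wy":0,"wz":0},{"grip":0,"tx":0,"ty":0,"tz":12,"wx":0,"wy":0,"wz":0},{"grip":0,"tx":0,"ty":0,"tz":0,"wx":0,"wy":0,"wz":0}]'

```text
time: 4.17
tcp_pos: [0.5546, 0.228, 0.0951]
eef_rot: [[-0.137, 0.831, 0.54], [0.991, 0.113, 0.077], [0.003, 0.545, -0.838]]
force: [0.4, -1.0, 0.6]
finger_gap: 0.044
```

```bash
python3 snap.py g5 side,220,200,130,130,5
python3 - <<'E'
from plan import *
st();print("to grasp");plan(EDGE-.036*zl,RG)
E
```

```text
4.2167 [ 0.182   0.5683 -0.9961  2.2277  1.6387  0.7093 -1.892 ] [0.5541 0.2286 0.0957] F [-0.1879  0.8077 -0.0895] gap 0.044057996952949756
[[-0.1374  0.8305  0.5398]
 [ 0.9905  0.1135  0.0774]
 [ 0.0031  0.5453 -0.8382]]
to grasp
dist 0.002175263776721164 rot 0.24893776492507516 N 1 w [ 0.04 -0.05 -0.24]
[ 0.4 -2.   0.9]
```

View pics/g5_side.png

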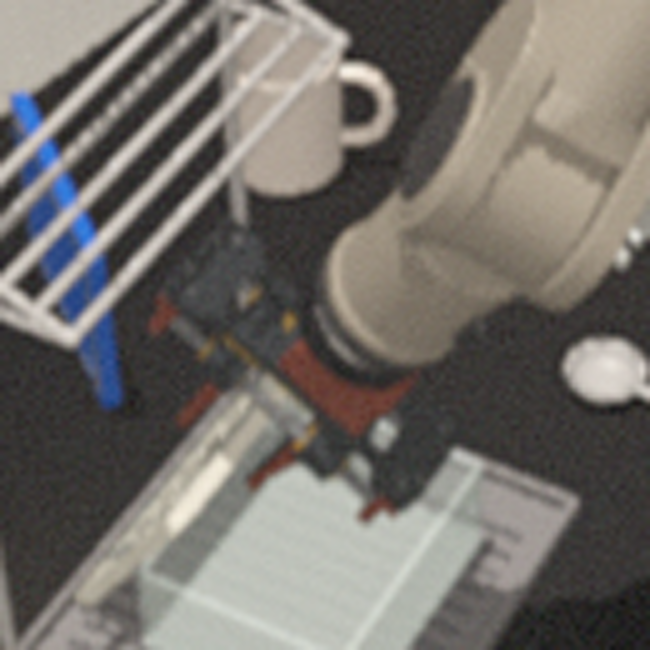

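>>> play_rows --targets '[{"grip":-0.4,"tx":0,"ty":-2,"tz":0,"wx":0,"wy":0,"wz":0},{"grip":-0.6,"tx":0,"ty":0,"tz":0,"wx":0,"wy":0,"wz":0}]' --newtons 10

```text
time: 4.38
tcp_pos: [0.5521, 0.2289, 0.0949]
eef_rot: [[-0.139, 0.83, 0.541], [0.99, 0.114, 0.078], [0.003, 0.546, -0.838]]
force: [0.0, 1.4, 0.0]
finger_gap: 0.0342
```

>>> play_rows --targets '[{"grip":-0.75,"tx":0,"ty":0,"tz":0,"wx":0,"wy":0,"wz":0},{"grip":-0.75,"tx":0,"ty":0,"tz":0,"wx":0,"wy":0,"wz":0}]'

```text
time: 4.55
tcp_pos: [0.5525, 0.2291, 0.0945]
eef_rot: [[-0.139, 0.83, 0.541], [0.99, 0.114, 0.078], [0.003, 0.546, -0.838]]
force: [0.1, -0.2, -0.2]
finger_gap: 0.0205
```

```bash
python3 snap.py g6 side,220,200,130,130,5
python3 - <<'E'
from plan import *
st()
E
```

```text
4.6 [ 0.1794  0.5702 -0.9961  2.2317  1.6472  0.7115 -1.9019] [0.5525 0.2291 0.0943] F [0.0128 0.4318 0.8642] gap 0.01650553867287054
[[-0.1386  0.8298  0.5405]
 [ 0.9903  0.1143  0.0785]
 [ 0.0033  0.5462 -0.8377]]
```

View pics/g6_side.png

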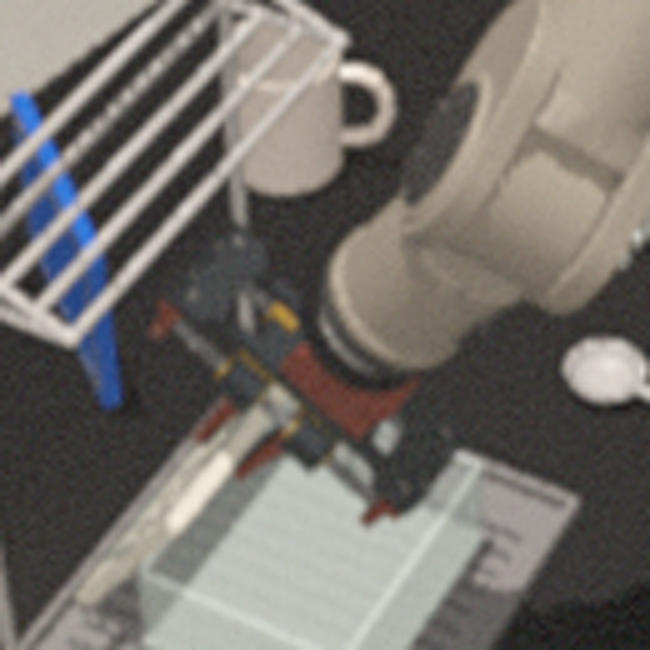

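>>> play_rows --targets '[{"grip":-1,"tx":0,"ty":0,"tz":0,"wx":0,"wy":0,"wz":0},{"grip":-1,"tx":0,"ty":0,"tz":0,"wx":0,"wy":0,"wz":0},{"grip":-1,"tx":0,"ty":0,"tz":0,"wx":0,"wy":0,"wz":0}]' --newtons 8

```text
time: 4.85
tcp_pos: [0.5528, 0.2293, 0.0941]
eef_rot: [[-0.139, 0.83, 0.541], [0.99, 0.114, 0.079], [0.003, 0.546, -0.838]]
force: [-1.3, 0.1, 3.5]
finger_gap: 0.0097
```

Run:
```python
from plan import *
st()
```

```text
4.85 [ 0.179   0.5711 -0.9958  2.2312  1.648   0.7119 -1.9023] [0.5528 0.2293 0.0941] F [-1.3261  0.1241  3.5327] gap 0.009675803686072524
[[-0.1387  0.8298  0.5406]
 [ 0.9903  0.1144  0.0785]
 [ 0.0033  0.5463 -0.8376]]
```

>>> play_rows --targets '[{"grip":-1,"tx":0,"ty":0,"tz":0,"wx":0,"wy":0,"wz":0},{"grip":-1,"tx":0,"ty":2,"tz":-3,"wx":0,"wy":0,"wz":0},{"grip":-1,"tx":0,"ty":2,"tz":-3,"wx":0,"wy":0,"wz":0},{"grip":-1,"tx":0,"ty":0,"tz":-8,"wx":0,"wy":0,"wz":0},{"grip":-1,"tx":0,"ty":0,"tz":-10,"wx":0,"wy":0,"wz":0}]' --newtons 30

```text
time: 5.27
tcp_pos: [0.5423, 0.2274, 0.1158]
eef_rot: [[-0.138, 0.831, 0.539], [0.99, 0.114, 0.078], [0.004, 0.544, -0.839]]
force: [-0.4, -0.0, -1.1]
finger_gap: 0.0097
```

```bash
python3 snap.py g7 side,220,200,130,130,5
python3 - <<'E'
from plan import *
st()
E
```

```text
5.3167 [ 0.2049  0.5063 -1.0271  2.24    1.5614  0.6874 -1.8455] [0.5418 0.2281 0.1175] F [-1.7331  0.3418 -0.4117] gap 0.009789821899246607
[[-0.1394  0.83    0.5401]
 [ 0.9902  0.1148  0.0792]
 [ 0.0037  0.5458 -0.8379]]
```

View pics/g7_side.png

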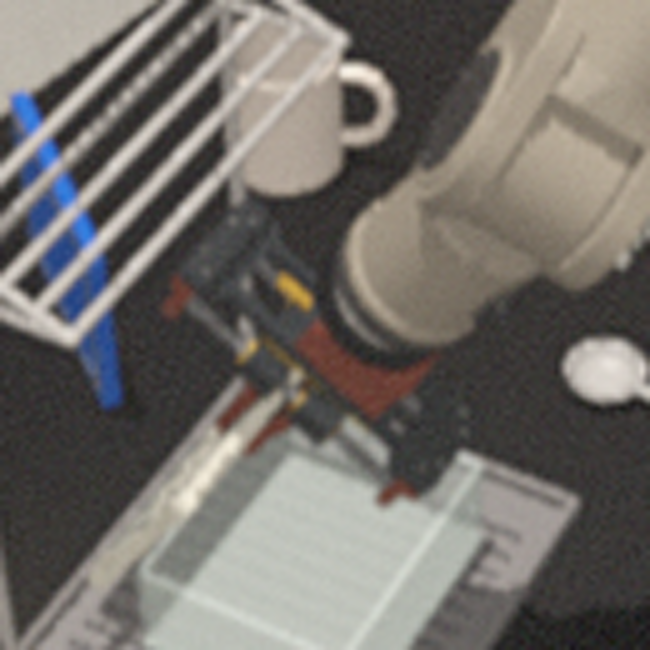

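The lid comes up with the gripper and the glass box has not moved (its corner is still at crop 148,570). I'll keep going up the slope.

>>> play_rows --targets '[{"grip":-1,"tx":0,"ty":0,"tz":-15,"wx":0,"wy":0,"wz":0},{"grip":-1,"tx":0,"ty":0,"tz":-15,"wx":0,"wy":0,"wz":0},{"grip":-1,"tx":0,"ty":0,"tz":-15,"wx":0,"wy":0,"wz":0},{"grip":-1,"tx":0,"ty":2,"tz":-15,"wx":0,"wy":0,"wz":0},{"grip":-1,"tx":0,"ty":4,"tz":-15,"wx":0,"wy":0,"wz":0}]'

```text
time: 5.73
tcp_pos: [0.5062, 0.2223, 0.1823]
eef_rot: [[-0.139, 0.831, 0.539], [0.99, 0.115, 0.078], [0.003, 0.545, -0.839]]
force: [0.6, -0.5, -0.1]
finger_gap: 0.0102
```

```bash
python3 snap.py g8 side,200,130,180,180,4
python3 - <<'E'
from plan import *
st()
E
```

```text
5.7833 [ 0.3283  0.3049 -1.1486  2.254   1.2616  0.6167 -1.624 ] [0.5067 0.2235 0.1851] F [0.1182 1.7716 0.7505] gap 0.009742311851147703
[[-0.1405  0.8284  0.5422]
 [ 0.9901  0.116   0.0794]
 [ 0.0029  0.548  -0.8365]]
```

View pics/g8_side.png

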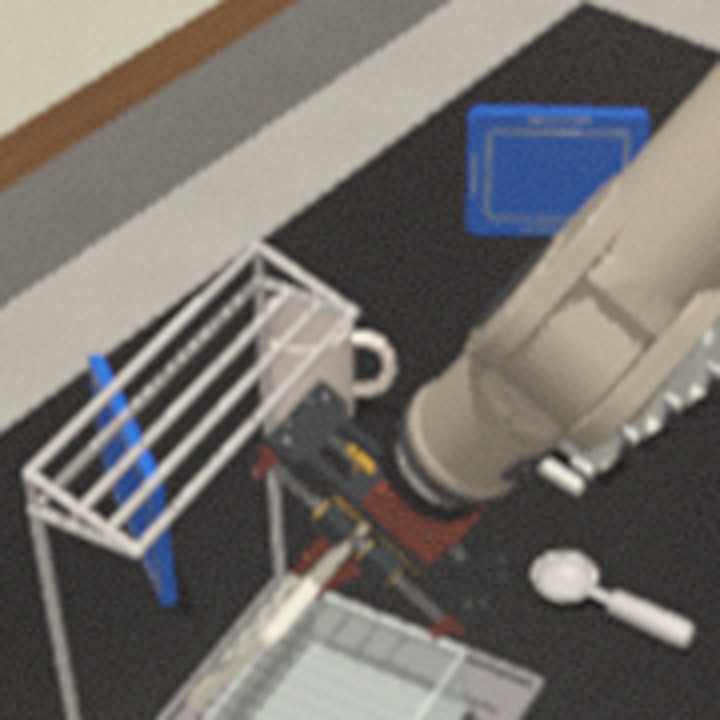

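The lid's foot is clear of the box rim and the box and spoon have not moved. Next I'll raise the lid while heading toward -y.

```bash
cat >> plan.py <<'E'
RF=down(-97.3)
def tilted(h,t): # heading h, tilt t: tool tips outward along y
    r=down(h);return (R.from_matrix(r)*R.from_rotvec([-np.radians(t),0,0])).as_matrix()
E
python3 - <<'E'
from plan import *
print(tilted(8,33)-RG)
P1=np.array([.475,.12,.30])
plan(P1,tilted(-10,24))
P2=np.array([.475,-.10,.34]);plan(P2,tilted(-50,4),start=(P1,tilted(-10,24)))
E
```

```text
[[ 0.0012  0.0001  0.0001]
 [ 0.0002 -0.001  -0.0006]
 [ 0.      0.      0.    ]]
dist 0.15791049216616657 rot 20.269127896863157 N 4 w [ 2.28 -2.2   3.95]
[-24.4   6.2 -30.4]
[-25.1   6.7 -29.7]
[-25.8   7.3 -29. ]
[-26.4   7.9 -28.3]
dist 0.22360679774997896 rot 44.537488990593765 N 7 w [ 2.74 -1.39  5.57]
[-31.    7.3  -3. ]
[-30.2  10.1  -2.7]
[-29.1  12.9  -2.5]
[-27.8  15.6  -2.5]
[-26.2  18.1  -2.6]
[-24.4  20.4  -3. ]
[-22.4  22.5  -3.4]
```

>>> play_rows --targets '[{"grip":-1,"tx":-10,"ty":4,"tz":-32,"wx":0,"wy":0,"wz":0},{"grip":-1,"tx":-24,"ty":7,"tz":-30,"wx":2,"wy":-2,"wz":4},{"grip":-1,"tx":-26,"ty":7,"tz":-30,"wx":2,"wy":-2,"wz":4},{"grip":-1,"tx":-26,"ty":8,"tz":-29,"wx":2,"wy":-2,"wz":4}]'

```text
time: 6.12
tcp_pos: [0.4829, 0.1604, 0.2581]
eef_rot: [[-0.005, 0.871, 0.492], [1.0, 0.004, 0.004], [0.002, 0.492, -0.871]]
force: [1.1, -1.0, -2.1]
finger_gap: 0.0102
```

Run:
```python
from plan import *
st()
P2=np.array([.475,-.10,.34]);plan(P2,tilted(-50,4))
```

```text
6.1167 [ 0.7475  0.0056 -1.3258  2.1997  0.5328  0.5606 -0.9734] [0.4829 0.1604 0.2581] F [ 1.0524 -1.0207 -2.1433] gap 0.010192519753622746
[[-0.0052  0.8706  0.492 ]
 [ 1.      0.0036  0.0042]
 [ 0.0019  0.492  -0.8706]]
dist 0.27310820297448923 rot 55.98365865906683 N 8 w [ 2.97 -1.84  6.06]
[-32.5   4.1  -9.5]
[-32.2   7.   -8.8]
[-31.6  10.   -8.2]
[-30.7  12.8  -7.8]
[-29.4  15.6  -7.6]
[-27.8  18.3  -7.5]
[-26.   20.7  -7.7]
[-24.  23.  -8.]
```

>>> play_rows --targets '[{"grip":-1,"tx":-32,"ty":4,"tz":-14,"wx":2,"wy":-1.5,"wz":5},{"grip":-1,"tx":-32,"ty":7,"tz":-12,"wx":3,"wy":-1.8,"wz":6},{"grip":-1,"tx":-31,"ty":10,"tz":-9,"wx":3,"wy":-1.8,"wz":6},{"grip":-1,"tx":-30,"ty":13,"tz":-8,"wx":3,"wy":-1.8,"wz":6}]'

```text
time: 6.45
tcp_pos: [0.4796, 0.0405, 0.3039]
eef_rot: [[0.376, 0.874, 0.309], [0.925, -0.371, -0.078], [0.047, 0.315, -0.948]]
force: [0.7, 0.5, -1.7]
finger_gap: 0.0099
```

Run:
```python
from plan import *
st()
P2=np.array([.50,-.18,.36]);plan(P2,tilted(-65,0))
```

```text
6.45 [ 0.8799 -0.0673 -1.121   2.0555  0.1237  0.8329 -0.7129] [0.4796 0.0405 0.3039] F [ 0.7004  0.4741 -1.7397] gap 0.009874540475903863
[[ 0.3763  0.8736  0.3085]
 [ 0.9253 -0.3711 -0.0778]
 [ 0.0466  0.3147 -0.948 ]]
dist 0.22842656598398903 rot 46.14438769648291 N 7 w [ 2.36 -1.34  6.01]
[-27.7  16.8  -4.2]
[-25.9  19.4  -4.4]
[-23.8  21.8  -4.6]
[-21.5  24.   -5. ]
[-19.   25.9  -5.6]
[-16.4  27.5  -6.3]
[-13.6  28.8  -7.1]
```

Everything is comfortable, so I'll carry on.

>>> play_rows --targets '[{"grip":-1,"tx":-28,"ty":17,"tz":-6,"wx":2.4,"wy":-1.3,"wz":6},{"grip":-1,"tx":-26,"ty":19,"tz":-6,"wx":2.4,"wy":-1.3,"wz":6},{"grip":-1,"tx":-24,"ty":22,"tz":-6,"wx":2.4,"wy":-1.3,"wz":6},{"grip":-1,"tx":-22,"ty":24,"tz":-6,"wx":2.4,"wy":-1.3,"wz":6},{"grip":-1,"tx":-19,"ty":26,"tz":-6,"wx":2.4,"wy":-1.3,"wz":6}]'

```text
time: 6.87
tcp_pos: [0.4935, -0.1181, 0.3486]
eef_rot: [[0.796, 0.599, 0.08], [0.603, -0.796, -0.04], [0.04, 0.081, -0.996]]
force: [0.5, 0.6, -1.0]
finger_gap: 0.0097
```

Run:
```python
from plan import *
st()
P2=np.array([.5387,-.2793,.33]);plan(P2,RF)
```

```text
6.8667 [ 0.9884  0.1369 -0.9704  1.7901  0.1623  1.1961 -0.9506] [ 0.4935 -0.1181  0.3486] F [ 0.5127  0.6093 -1.0115] gap 0.00972271685278281
[[ 0.7964  0.5994  0.0803]
 [ 0.6034 -0.7964 -0.0403]
 [ 0.0399  0.0805 -0.996 ]]
dist 0.16838754985074078 rot 44.639514559536856 N 7 w [ 0.5  -0.57  6.33]
[-8.9 22.   4.1]
[-6.3 22.9  4. ]
[-3.7 23.5  3.8]
[-1.1 23.8  3.6]
[ 1.6 23.8  3.4]
[ 4.2 23.5  3.2]
[ 6.8 22.9  2.9]
```

>>> play_rows --targets '[{"grip":-1,"tx":-9,"ty":22,"tz":4,"wx":0.5,"wy":-0.6,"wz":6.3},{"grip":-1,"tx":-6,"ty":23,"tz":4,"wx":0.5,"wy":-0.6,"wz":6.3},{"grip":-1,"tx":-4,"ty":23,"tz":4,"wx":0.5,"wy":-0.6,"wz":6.3},{"grip":-1,"tx":-1,"ty":24,"tz":4,"wx":0.5,"wy":-0.6,"wz":6.3},{"grip":-1,"tx":2,"ty":24,"tz":3,"wx":0.5,"wy":-0.6,"wz":6.3}]'

```text
time: 7.28
tcp_pos: [0.5272, -0.2327, 0.3339]
eef_rot: [[0.995, 0.096, 0.017], [0.096, -0.995, -0.019], [0.015, 0.02, -1.0]]
force: [-0.5, 0.6, -0.2]
finger_gap: 0.0096
```

Run:
```python
from plan import *
st()
P2=np.array([.5387,-.2793,.30]);plan(P2,RF)
```

```text
7.2833 [ 0.9423  0.3122 -0.8086  1.6291  0.2506  1.282  -1.3846] [ 0.5272 -0.2327  0.3339] F [-0.4731  0.6009 -0.2403] gap 0.009595746989887114
[[ 0.9953  0.0956  0.0167]
 [ 0.0959 -0.9952 -0.0188]
 [ 0.0148  0.0203 -0.9997]]
dist 0.05876229434156004 rot 12.876731748873748 N 2 w [ 0.53 -0.49  6.4 ]
[ 3.2 23.4 17.5]
[ 6.  23.  17.2]
```

>>> play_rows --targets '[{"grip":-1,"tx":3,"ty":23,"tz":17,"wx":0.5,"wy":-0.5,"wz":6.4},{"grip":-1,"tx":6,"ty":23,"tz":17,"wx":0.5,"wy":-0.5,"wz":6.4},{"grip":-1,"tx":0,"ty":0,"tz":0,"wx":0,"wy":0,"wz":0},{"grip":-1,"tx":0,"ty":0,"tz":0,"wx":0,"wy":0,"wz":0}]'

```text
time: 7.62
tcp_pos: [0.538, -0.2789, 0.2995]
eef_rot: [[0.992, -0.123, -0.002], [-0.123, -0.992, 0.0], [-0.002, -0.0, -1.0]]
force: [0.1, -0.6, -0.9]
finger_gap: 0.0098
```

```bash
python3 snap.py r1 side,280,100,140,140,5 top,340,160,140,120,5
python3 - <<'E'
from plan import *
st()
P2=np.array([.5387,-.2793,.30]);plan(P2,RF)
E
```

```text
7.7167 [ 0.9251  0.3897 -0.7383  1.5938  0.2718  1.2621 -1.5487] [ 0.5392 -0.2763  0.3018] F [ 0.4899  1.5267 -1.3646] gap 0.00976278353992556
[[ 0.9929 -0.119   0.0017]
 [-0.119  -0.9929 -0.0005]
 [ 0.0017  0.0003 -1.    ]]
dist 0.0034889153241558233 rot 0.47780324161626064 N 1 w [ 0.02 -0.1   0.47]
[-0.1  3.   1.8]
```

View pics/r1_side.png

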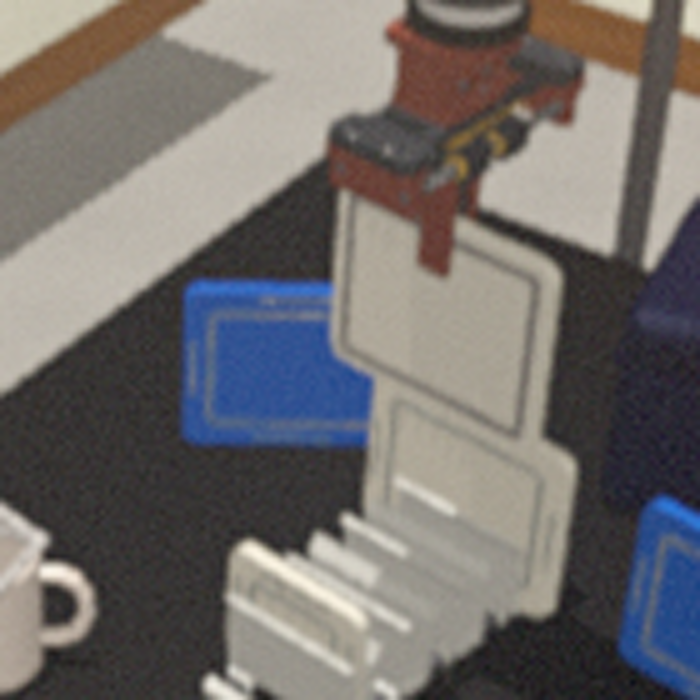

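View pics/r1_top.png

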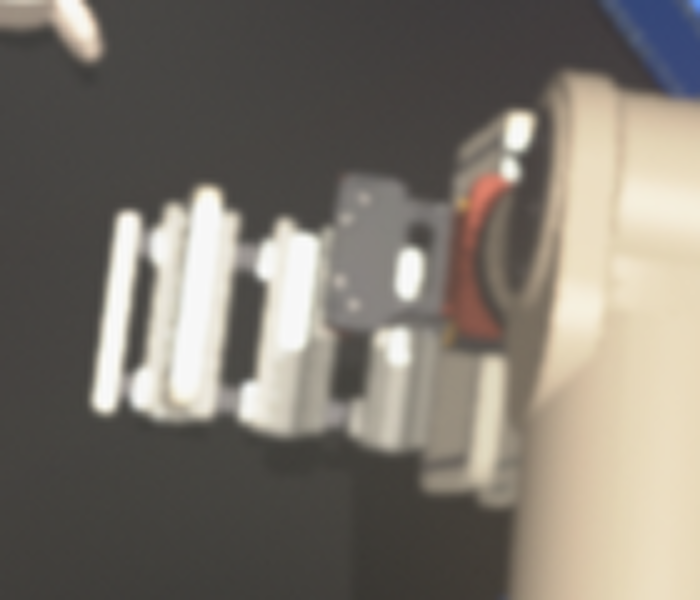

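```bash
cat > held.py <<'E'
from ov import *
from plan import *
from fit import r as _r, pr
e,tr,lid0=pr(_r.x)
g=np.eye(4);g[:3,:3]=[[-.1387,.8298,.5406],[.9903,.1144,.0785],[.0033,.5463,-.8376]];g[:3,3]=[.5528,.2293,.0941]
rel=np.linalg.inv(g)@lid0   # lid in tool
if __name__=="__main__":
    print("lid in tool mm",rel[:3,3]*1000, rel[:3,:3])
    o=robot.observe();T=np.eye(4);T[:3,:3]=o["eef_rot"];T[:3,3]=o["tcp_pos"]
    L=np.eye(4);L[:3,:3]=np.array([[1.,0,0],[0,1,0],[0,0,1]]);L[:3,3]=rel[:3,3]*[1,0,1]
    L=T@L; S=[(s,(0,200,0)) for s in box(L,.17,.01,-.07,.07)]
    S+=[x for x in segs(tray,rack,lid0) if x[1] in((255,0,255),(255,128,0))]
    tw=rack.copy();tw[:3,3]=ap(rack,[0,-.09,.084])[0];S+=[(s,(0,0,255)) for s in box(tw,.17,.01,-.07,.07)]
    im=cv2.imread("pics/r1_side_full.png");draw(im,"side",S,280,100,140,140,5,"h_side.png")
    im=cv2.imread("pics/r1_top_full.png");draw(im,"top",S,340,160,140,120,5,"h_top.png")
E
python3 held.py
```

```text
lid in tool mm [-0.4968  0.916  34.824 ] [[ 0.0032  1.      0.0019]
 [ 0.9999 -0.0032  0.0019]
 [ 0.002   0.0019 -1.    ]]
```

View pics/h_side.png

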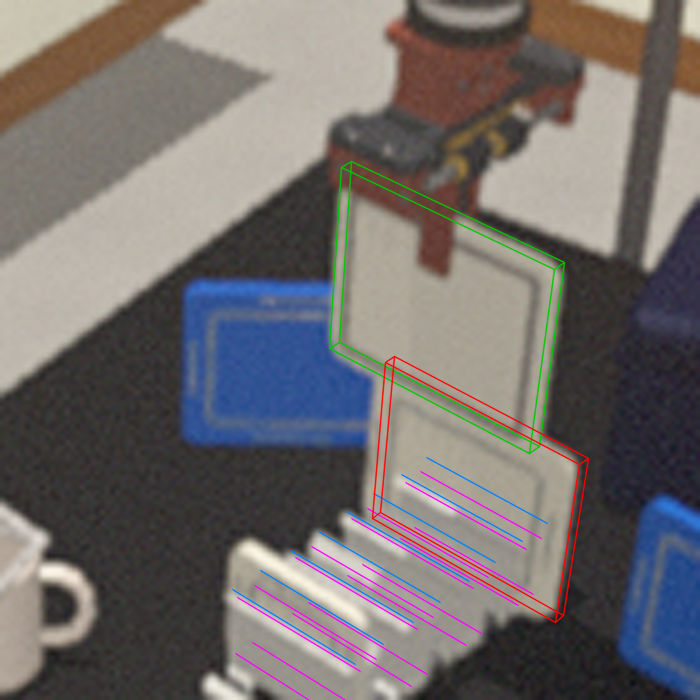

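View pics/h_top.png

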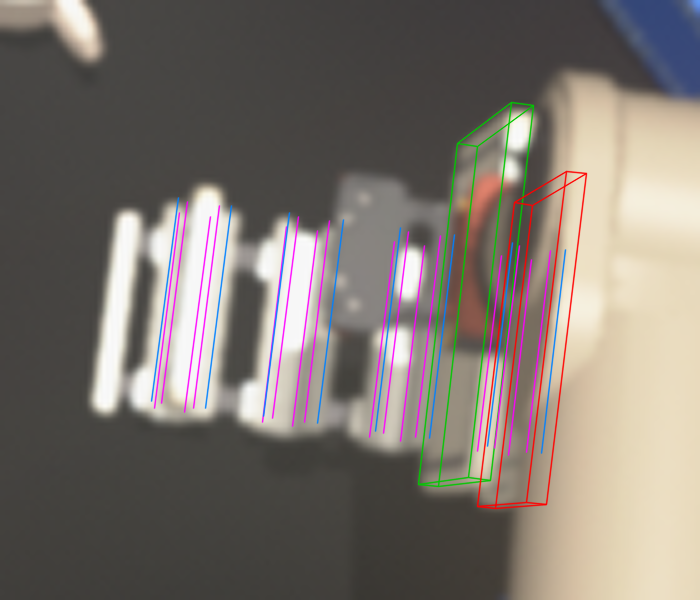

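The held lid matches its predicted pose to about 2 px. The overlay puts the rack about 2 mm further +x and +y than my first fit, which agrees with the camera offsets the tray fit found. I'll go down to just above the mouth and compare there directly.

>>> play_rows --targets '[{"grip":-1,"tx":1,"ty":0,"tz":30,"wx":0,"wy":0,"wz":0.3},{"grip":-1,"tx":1,"ty":1,"tz":30,"wx":0,"wy":0,"wz":0.2},{"grip":-1,"tx":0,"ty":0,"tz":30,"wx":0,"wy":0,"wz":0},{"grip":-1,"tx":0,"ty":0,"tz":14,"wx":0,"wy":0,"wz":0},{"grip":-1,"tx":0,"ty":0,"tz":0,"wx":0,"wy":0,"wz":0}]'

```text
time: 8.13
tcp_pos: [0.5393, -0.2772, 0.1954]
eef_rot: [[0.992, -0.128, -0.003], [-0.128, -0.992, 0.001], [-0.003, -0.001, -1.0]]
force: [-0.2, -0.0, -1.3]
finger_gap: 0.0102
```

```bash
python3 snap.py r2 side,310,130,110,110,6 top,350,170,130,100,6
python3 - <<'E'
from plan import *
st()
P2=np.array([.5412,-.2778,.195]);plan(P2,RF)
E
```

```text
8.2333 [ 0.8951  0.4811 -0.704   1.7098  0.3477  1.0758 -1.6192] [ 0.5418 -0.2781  0.1992] F [-0.3888  0.0447  0.3144] gap 0.010190299873625882
[[ 0.9917 -0.1284  0.0032]
 [-0.1284 -0.9917 -0.0012]
 [ 0.0034  0.0008 -1.    ]]
dist 0.004298930570865393 rot 0.2127051502187189 N 1 w [ 0.05 -0.19 -0.08]
[-0.7 -0.3  4.2]
```

View pics/r2_side.png

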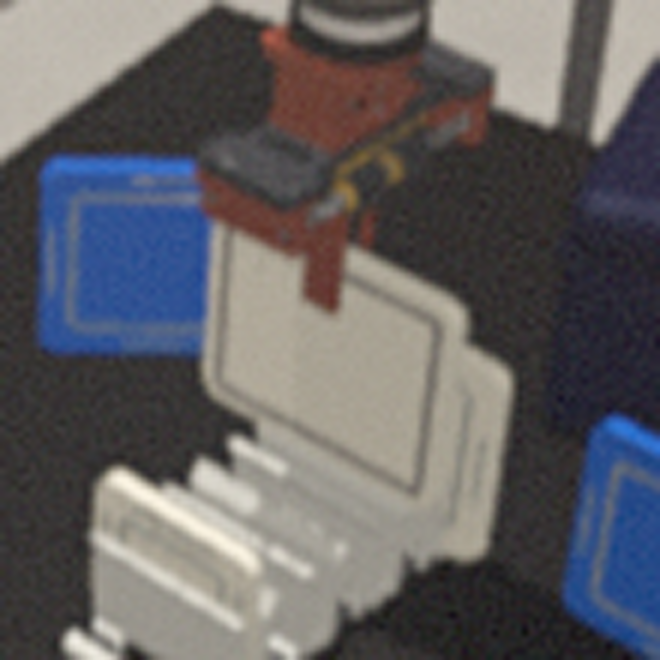

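View pics/r2_top.png

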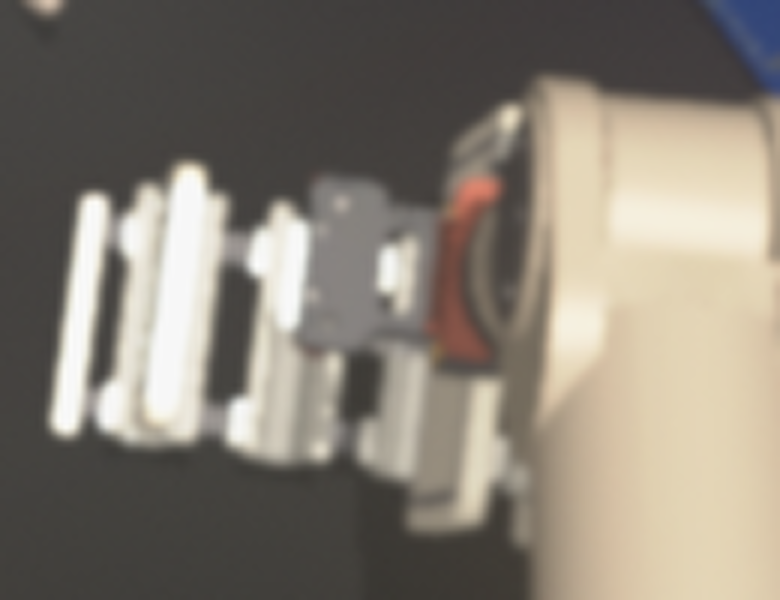

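```bash
cat > h2.py <<'E'
import sys
from held import *
import ov,h
off={"side":np.array([-1.2,1.0]),"top":np.array([.77,.82])}
p0=h.proj
ov.proj=lambda n,P:p0(n,P)+off[n]
rk=T2(.5445,-.248,np.radians(-7.3))
tag,sx,sy,sw,sh,sk,tx,ty,tw_,th,tk=sys.argv[1],*map(int,sys.argv[2:12])
o=robot.observe();T=np.eye(4);T[:3,:3]=o["eef_rot"];T[:3,3]=o["tcp_pos"]
L=np.eye(4);L[:3,3]=rel[:3,3]*[1,0,1];L=T@L
S=[(s,(0,200,0)) for s in box(L,.17,.01,-.07,.07)]+[x for x in segs(tray,rk,lid0) if x[1] in((255,0,255),(255,128,0))]
tw=rk.copy();tw[:3,3]=ap(rk,[0,-.09,.084])[0];S+=[(s,(0,0,255)) for s in box(tw,.17,.01,-.07,.07)]
draw(cv2.imread(f"pics/{tag}_side_full.png"),"side",S,sx,sy,sw,sh,sk,tag+"o_side.png")
draw(cv2.imread(f"pics/{tag}_top_full.png"),"top",S,tx,ty,tw_,th,tk,tag+"o_top.png")
E
python3 h2.py r2 310 130 110 110 6 350 170 130 100 6
```

```text
(no output)
```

View pics/r2o_side.png

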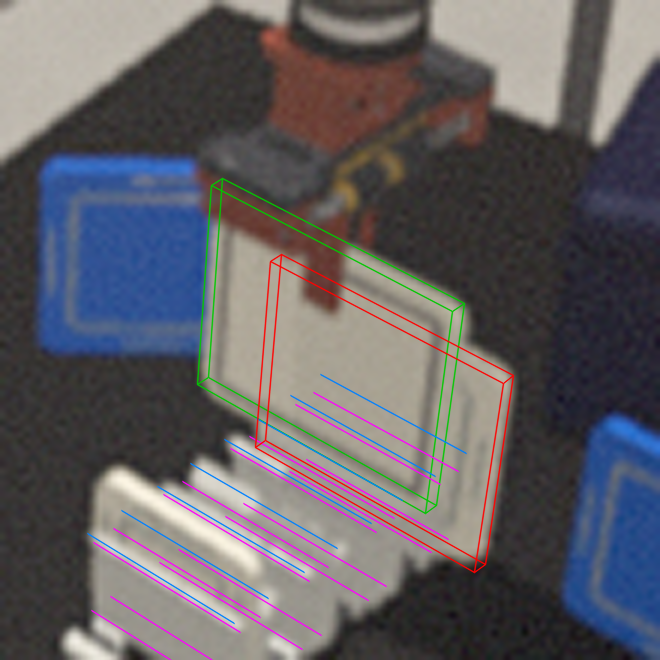

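View pics/r2o_top.png

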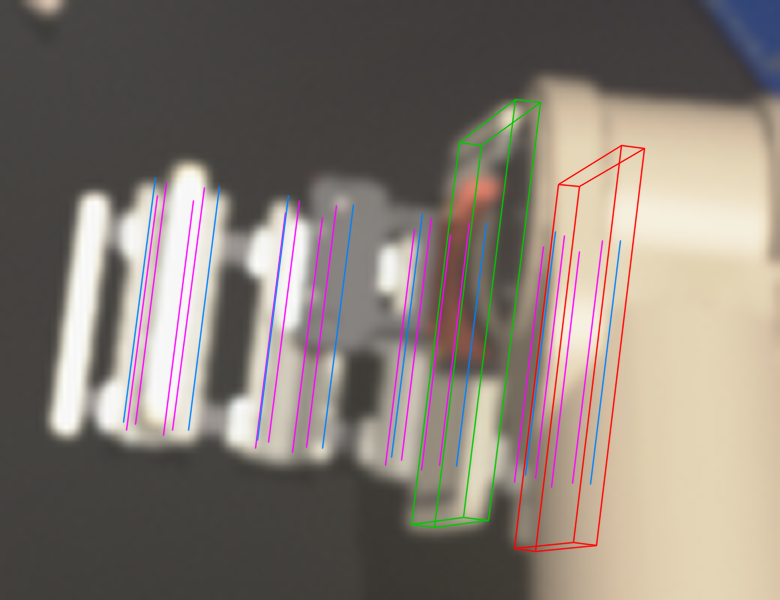

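With settling allowed for, the lid is lined up with the third slot in both views. The side-view blue fin lines lie on the fins, and the twin outline is on the twin. Lowering slowly now.

>>> play_rows --targets '[{"grip":-1,"tx":0,"ty":0,"tz":8,"wx":0,"wy":0,"wz":0},{"grip":-1,"tx":0,"ty":0,"tz":8,"wx":0,"wy":0,"wz":0},{"grip":-1,"tx":0,"ty":0,"tz":8,"wx":0,"wy":0,"wz":0},{"grip":-1,"tx":0,"ty":0,"tz":8,"wx":0,"wy":0,"wz":0},{"grip":-1,"tx":0,"ty":0,"tz":0,"wx":0,"wy":0,"wz":0}]'

```text
time: 8.65
tcp_pos: [0.5401, -0.2785, 0.164]
eef_rot: [[0.992, -0.13, -0.0], [-0.13, -0.992, 0.0], [-0.0, -0.0, -1.0]]
force: [0.1, -0.4, -1.9]
finger_gap: 0.0101
```

```bash
python3 snap.py r3 side,310,130,110,110,6
python3 - <<'E'
from plan import *
st()
P2=np.array([.5412,-.2778,.119]);plan(P2,RF)
E
```

```text
8.7 [ 0.8823  0.5168 -0.687   1.742   0.377   1.0184 -1.6428] [ 0.5405 -0.2786  0.1648] F [-0.7113  0.6775 -1.2644] gap 0.00976961133788415
[[ 0.9916 -0.1297  0.0003]
 [-0.1297 -0.9916 -0.0001]
 [ 0.0003  0.     -1.    ]]
dist 0.04580492945075578 rot 0.15289924758456389 N 2 w [ 0.   -0.01 -0.08]
[ 0.3 -0.4 22.9]
[ 0.3 -0.4 22.9]
```

View pics/r3_side.png

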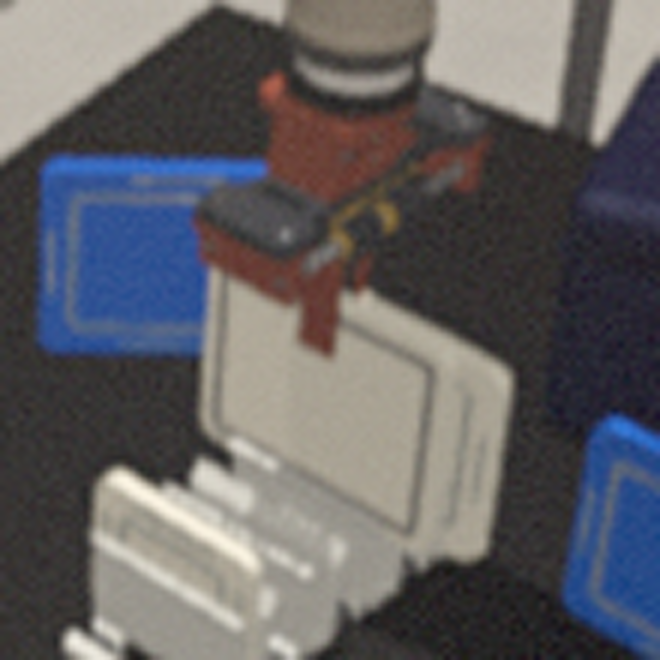

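No contact force. The lid's bottom now passes behind the near fin's lip (side crop 230–280, 440–470), so it is in the slot. I'll carry on down.

>>> play_rows --targets '[{"grip":-1,"tx":0,"ty":0,"tz":8,"wx":0,"wy":0,"wz":0},{"grip":-1,"tx":0,"ty":0,"tz":8,"wx":0,"wy":0,"wz":0},{"grip":-1,"tx":0,"ty":0,"tz":8,"wx":0,"wy":0,"wz":0},{"grip":-1,"tx":0,"ty":0,"tz":8,"wx":0,"wy":0,"wz":0},{"grip":-1,"tx":0,"ty":0,"tz":4,"wx":0,"wy":0,"wz":0}]'

```text
time: 9.12
tcp_pos: [0.5406, -0.2786, 0.1283]
eef_rot: [[0.992, -0.13, 0.0], [-0.13, -0.992, -0.0], [0.0, 0.0, -1.0]]
force: [-0.3, -0.2, -1.4]
finger_gap: 0.01
```

>>> play_rows --targets '[{"grip":-1,"tx":0,"ty":0,"tz":2,"wx":0,"wy":0,"wz":0},{"grip":-1,"tx":0,"ty":0,"tz":2,"wx":0,"wy":0,"wz":0},{"grip":-1,"tx":0,"ty":0,"tz":0,"wx":0,"wy":0,"wz":0}]'

```text
time: 9.37
tcp_pos: [0.5413, -0.2787, 0.1256]
eef_rot: [[0.992, -0.13, 0.002], [-0.13, -0.992, -0.001], [0.002, 0.0, -1.0]]
force: [-0.7, 0.4, -0.7]
finger_gap: 0.0098
```

```bash
python3 snap.py r4 side,310,130,110,110,6 top,350,170,130,100,6
python3 - <<'E'
from plan import *
st()
E
```

```text
9.4667 [ 0.8638  0.5605 -0.6651  1.7726  0.4155  0.9501 -1.6736] [ 0.5415 -0.2787  0.1262] F [-1.7861  0.2855 -1.6349] gap 0.009900711915423563
[[ 0.9916 -0.1297  0.0025]
 [-0.1297 -0.9916 -0.001 ]
 [ 0.0026  0.0007 -1.    ]]
```

View pics/r4_side.png

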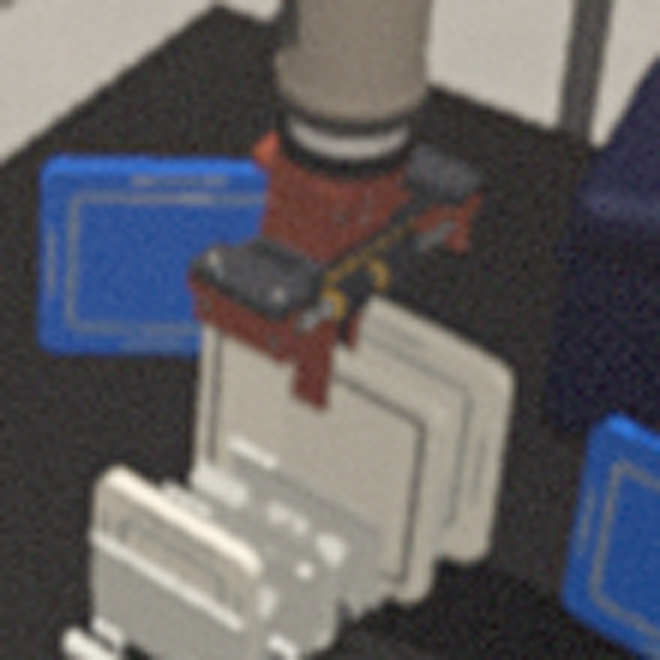

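View pics/r4_top.png

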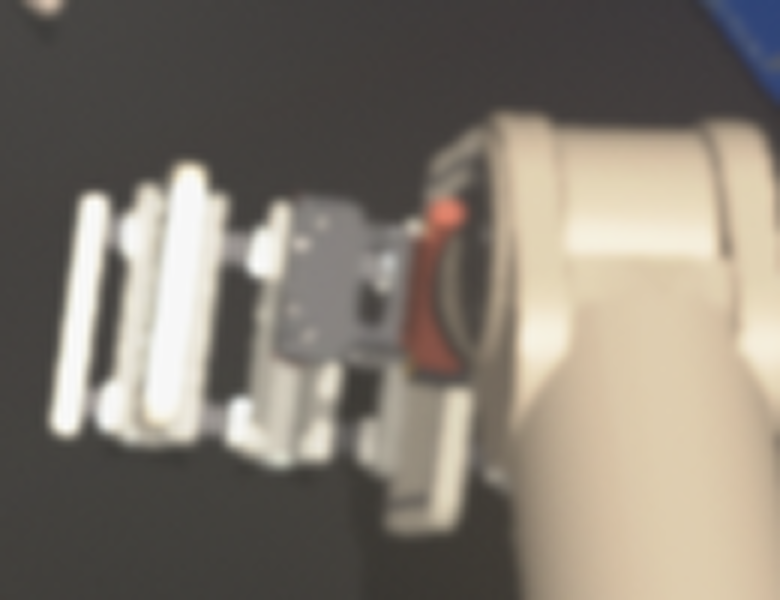

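The lid is well inside the slot next to the twin, with about 6 mm left to go and no load. I'll do the last bit in small steps until it touches down.

>>> play_rows --targets '[{"grip":-1,"tx":0,"ty":0,"tz":2,"wx":0,"wy":0,"wz":0},{"grip":-1,"tx":0,"ty":0,"tz":2,"wx":0,"wy":0,"wz":0},{"grip":-1,"tx":0,"ty":0,"tz":0,"wx":0,"wy":0,"wz":0},{"grip":-1,"tx":0,"ty":0,"tz":0,"wx":0,"wy":0,"wz":0}]'

```text
time: 9.8
tcp_pos: [0.5412, -0.2788, 0.1218]
eef_rot: [[0.992, -0.13, 0.002], [-0.13, -0.992, -0.001], [0.002, 0.001, -1.0]]
force: [-0.6, 0.3, -1.1]
finger_gap: 0.0098
```

>>> play_rows --targets '[{"grip":-1,"tx":0,"ty":0,"tz":1,"wx":0,"wy":0,"wz":0},{"grip":-1,"tx":0,"ty":0,"tz":1,"wx":0,"wy":0,"wz":0},{"grip":-1,"tx":0,"ty":0,"tz":0,"wx":0,"wy":0,"wz":0},{"grip":-1,"tx":0,"ty":0,"tz":0,"wx":0,"wy":0,"wz":0}]'

```text
time: 10.13
tcp_pos: [0.5412, -0.2788, 0.1199]
eef_rot: [[0.992, -0.13, 0.002], [-0.13, -0.992, -0.001], [0.002, 0.001, -1.0]]
force: [0.3, -0.1, -1.2]
finger_gap: 0.0098
```

>>> play_rows --targets '[{"grip":-1,"tx":0,"ty":0,"tz":1,"wx":0,"wy":0,"wz":0},{"grip":-1,"tx":0,"ty":0,"tz":0,"wx":0,"wy":0,"wz":0},{"grip":-1,"tx":0,"ty":0,"tz":0,"wx":0,"wy":0,"wz":0}]'

```text
time: 10.38
tcp_pos: [0.5413, -0.2788, 0.1189]
eef_rot: [[0.992, -0.13, 0.002], [-0.13, -0.992, -0.001], [0.002, 0.001, -1.0]]
force: [0.5, 0.6, -1.2]
finger_gap: 0.0096
```

>>> play_rows --targets '[{"grip":-1,"tx":0,"ty":0,"tz":1,"wx":0,"wy":0,"wz":0},{"grip":-1,"tx":0,"ty":0,"tz":0,"wx":0,"wy":0,"wz":0},{"grip":-1,"tx":0,"ty":0,"tz":1,"wx":0,"wy":0,"wz":0},{"grip":-1,"tx":0,"ty":0,"tz":0,"wx":0,"wy":0,"wz":0}]'

```text
time: 10.72
tcp_pos: [0.5417, -0.2788, 0.1185]
eef_rot: [[0.992, -0.13, 0.003], [-0.13, -0.992, -0.002], [0.003, 0.002, -1.0]]
force: [-3.8, 1.8, 12.1]
finger_gap: 0.0099
```

>>> play_rows --targets '[{"grip":-1,"tx":0,"ty":0,"tz":1,"wx":0,"wy":0,"wz":0},{"grip":-1,"tx":0,"ty":0,"tz":0,"wx":0,"wy":0,"wz":0},{"grip":-1,"tx":0,"ty":0,"tz":0,"wx":0,"wy":0,"wz":0}]'

```text
time: 10.97
tcp_pos: [0.5418, -0.2788, 0.1185]
eef_rot: [[0.992, -0.13, 0.003], [-0.13, -0.992, -0.002], [0.003, 0.002, -1.0]]
force: [-6.7, 2.5, 18.0]
finger_gap: 0.01
```

Touchdown: the height stopped at 0.1185 while the upward force rose to 18 N, close to the predicted floor height. I'll ease the load and check the lid is level with the twin before letting go.

>>> play_rows --targets '[{"grip":-1,"tx":0,"ty":0,"tz":-2,"wx":0,"wy":0,"wz":0},{"grip":-1,"tx":0,"ty":0,"tz":0,"wx":0,"wy":0,"wz":0}]'

```text
time: 11.13
tcp_pos: [0.5418, -0.2789, 0.1186]
eef_rot: [[0.992, -0.13, 0.003], [-0.13, -0.992, -0.002], [0.004, 0.001, -1.0]]
force: [1.4, -0.4, 4.3]
finger_gap: 0.0097
```

```bash
python3 snap.py r5 side,310,130,110,110,6 top,350,170,130,100,6
python3 - <<'E'
from plan import *
st()
E
python3 h2.py r5 310 130 110 110 6 350 170 130 100 6
```

```text
11.2333 [ 0.8598  0.5697 -0.6602  1.7776  0.4237  0.9367 -1.6801] [ 0.5419 -0.2789  0.1185] F [-0.2328  0.3597  5.8325] gap 0.009834518130882026
[[ 0.9915 -0.1298  0.0032]
 [-0.1298 -0.9915 -0.0014]
 [ 0.0033  0.0009 -1.    ]]
```

View pics/r5o_side.png

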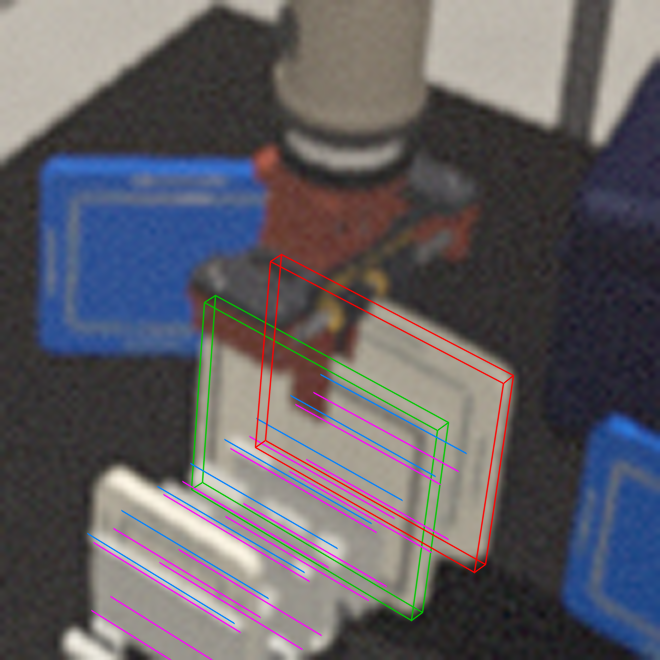

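View pics/r5o_top.png

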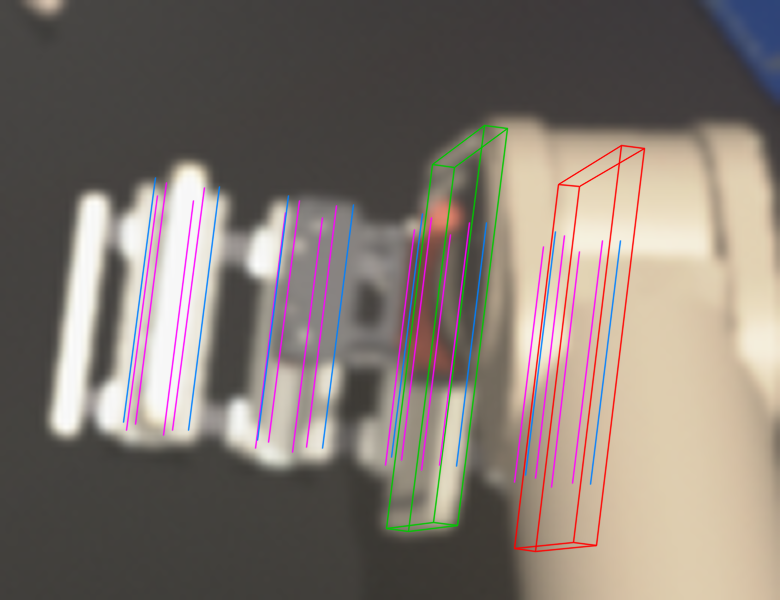

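The lid's outline fits both views, and its centre works out about 1 mm from the twin's along the slot. Releasing.

>>> play_rows --targets '[{"grip":-0.7,"tx":0,"ty":0,"tz":0,"wx":0,"wy":0,"wz":0},{"grip":-0.6,"tx":0,"ty":0,"tz":0,"wx":0,"wy":0,"wz":0},{"grip":-0.5,"tx":0,"ty":0,"tz":0,"wx":0,"wy":0,"wz":0},{"grip":-0.4,"tx":0,"ty":0,"tz":0,"wx":0,"wy":0,"wz":0},{"grip":-0.4,"tx":0,"ty":0,"tz":0,"wx":0,"wy":0,"wz":0}]'

```text
time: 11.65
tcp_pos: [0.5412, -0.2787, 0.1176]
eef_rot: [[0.992, -0.13, 0.002], [-0.13, -0.992, -0.001], [0.002, 0.0, -1.0]]
force: [-1.0, 1.1, 0.2]
finger_gap: 0.0263
```

```bash
python3 snap.py r6 side,310,130,110,110,6
python3 - <<'E'
from plan import *
st()
E
```

```text
11.7 [ 0.8598  0.5704 -0.6598  1.7787  0.4237  0.9364 -1.6801] [ 0.5412 -0.2787  0.1177] F [ 0.3066 -0.7056 -0.2563] gap 0.026133849440438638
[[ 0.9916 -0.1297  0.0018]
 [-0.1297 -0.9916 -0.0006]
 [ 0.0019  0.0004 -1.    ]]
```

View pics/r6_side.png

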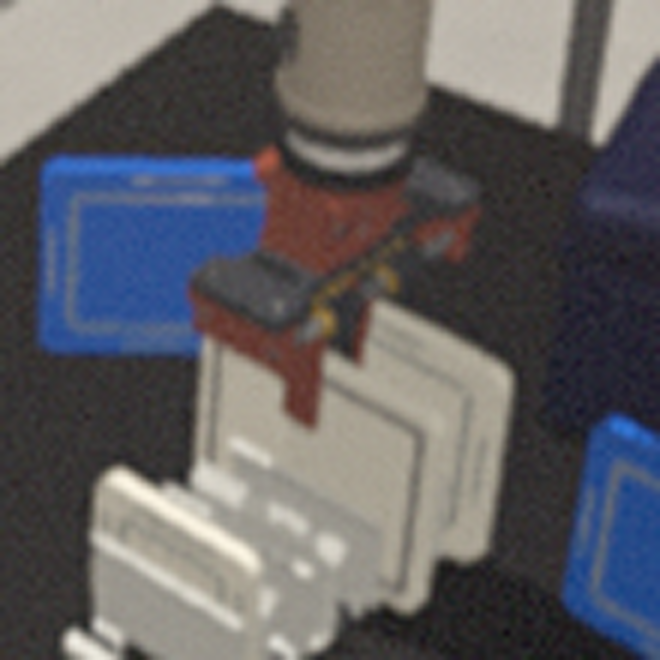

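>>> play_rows --targets '[{"grip":-0.25,"tx":0,"ty":0,"tz":0,"wx":0,"wy":0,"wz":0},{"grip":-0.25,"tx":0,"ty":0,"tz":0,"wx":0,"wy":0,"wz":0},{"grip":-0.25,"tx":0,"ty":0,"tz":-10,"wx":0,"wy":0,"wz":0},{"grip":-0.25,"tx":0,"ty":0,"tz":-20,"wx":0,"wy":0,"wz":0},{"grip":-0.25,"tx":0,"ty":0,"tz":-25,"wx":0,"wy":0,"wz":0}]'

```text
time: 12.12
tcp_pos: [0.5402, -0.2783, 0.1727]
eef_rot: [[0.992, -0.129, -0.001], [-0.129, -0.992, 0.001], [-0.001, -0.001, -1.0]]
force: [-0.3, -0.8, 0.0]
finger_gap: 0.0328
```

>>> play_rows --targets '[{"grip":-0.25,"tx":0,"ty":0,"tz":-30,"wx":0,"wy":0,"wz":0},{"grip":-0.25,"tx":0,"ty":0,"tz":-40,"wx":0,"wy":0,"wz":0},{"grip":-0.25,"tx":0,"ty":0,"tz":-40,"wx":0,"wy":0,"wz":0},{"grip":-0.25,"tx":-30,"ty":0,"tz":-25,"wx":0,"wy":0,"wz":0},{"grip":-0.25,"tx":-40,"ty":0,"tz":0,"wx":0,"wy":0,"wz":0}]'

```text
time: 12.53
tcp_pos: [0.4761, -0.269, 0.3142]
eef_rot: [[0.992, -0.127, 0.013], [-0.127, -0.992, -0.004], [0.013, 0.002, -1.0]]
force: [0.5, -0.2, 0.9]
finger_gap: 0.0331
```

>>> play_rows --targets '[{"grip":-0.25,"tx":-30,"ty":-25,"tz":0,"wx":0,"wy":0,"wz":0},{"grip":-0.25,"tx":0,"ty":-40,"tz":0,"wx":0,"wy":0,"wz":0},{"grip":-0.25,"tx":0,"ty":-40,"tz":0,"wx":0,"wy":0,"wz":0},{"grip":-0.25,"tx":0,"ty":-40,"tz":0,"wx":0,"wy":0,"wz":0},{"grip":-0.25,"tx":0,"ty":0,"tz":0,"wx":0,"wy":0,"wz":0}]'

```text
time: 12.95
tcp_pos: [0.4615, -0.1132, 0.3094]
eef_rot: [[0.993, -0.119, 0.005], [-0.119, -0.993, -0.0], [0.005, -0.0, -1.0]]
force: [0.2, 1.0, 0.4]
finger_gap: 0.0325
```

```bash
python3 snap.py r7 side,310,130,110,110,6 top,350,170,130,100,6
python3 - <<'E'
from plan import *
st()
E
```

```text
13.05 [ 0.9229  0.1451 -0.868   1.8595  0.1214  1.1872 -1.6816] [ 0.4608 -0.12    0.3086] F [-0.1078 -0.9821 -0.237 ] gap 0.03321987263335825
[[ 0.9921 -0.1254  0.0032]
 [-0.1254 -0.9921 -0.0022]
 [ 0.0034  0.0018 -1.    ]]
```

View pics/r7_side_full.png

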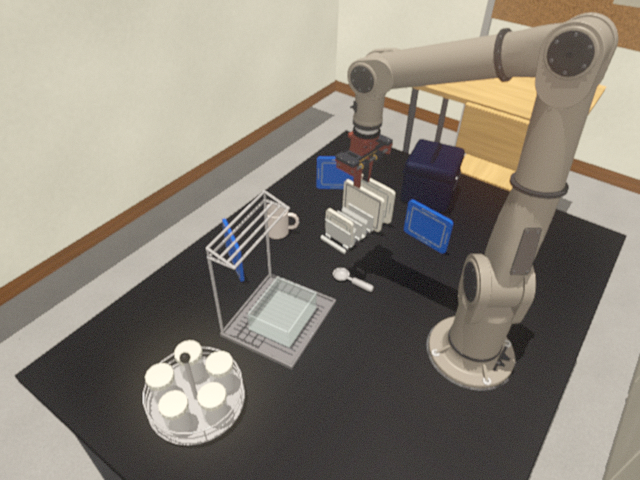

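View pics/r7_side.png

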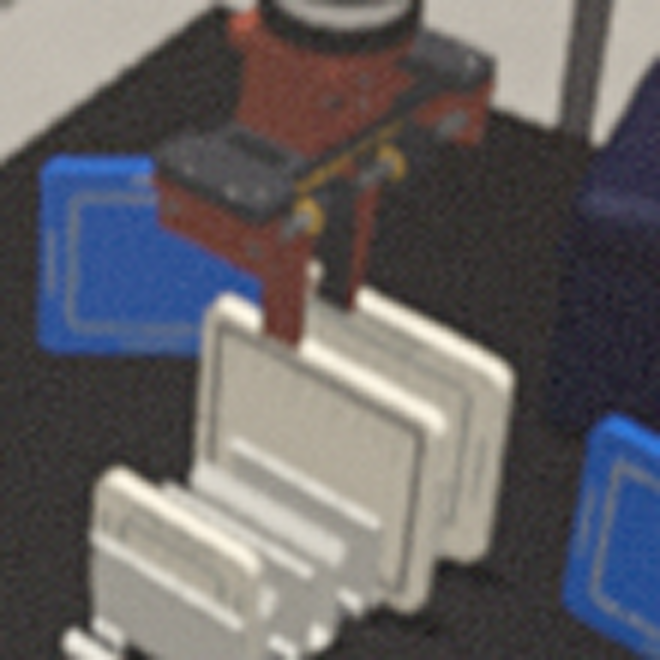

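View pics/r7_top_full.png

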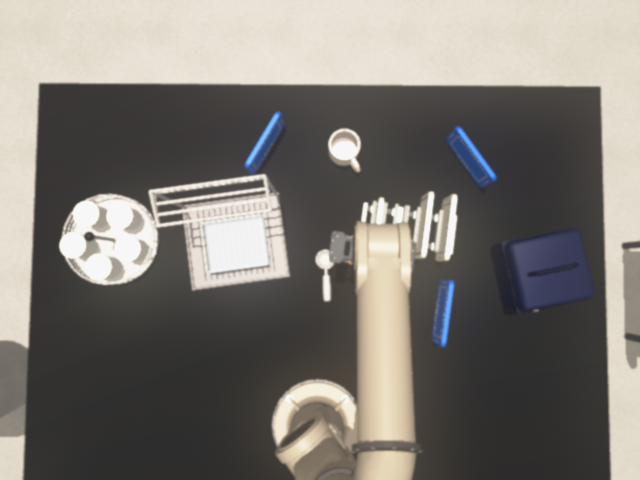

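The lid stands upright in the holder beside the twin, with both far ends level in the top view at (430,194) and (454,194). The bystanders look unmoved. One last numeric check of box, spoon and lids against the first frames.

Run:
```python
import cv2,numpy as np
g=lambda f:cv2.imread(f,0).astype(np.float32)
def cmp(a,b,x,y,w,h):
    return cv2.phaseCorrelate(a[y:y+h,x:x+w].copy(),b[y:y+h,x:x+w].copy(),cv2.createHanningWindow((w,h),cv2.CV_32F))
s0,s1,t0,t1=g("pics/side0.png"),g("pics/r7_side_full.png"),g("pics/top0.png"),g("pics/r7_top_full.png")
print("box side",cmp(s0,s1,262,285,70,65),"box top",cmp(t0,t1,196,236,80,44))
print("spoon",cmp(s0,s1,325,260,55,36),"mug",cmp(t0,t1,322,122,45,55),"cube",cmp(t0,t1,495,222,105,95),"small",cmp(s0,s1,318,200,38,55))
t=cv2.imread("pics/r7_top_full.png");cv2.imwrite("pics/z.png",cv2.resize(t[180:280,350:470],None,fx=6,fy=6,interpolation=cv2.INTER_CUBIC))
```

```text
box side ((0.04076645314175664, 0.13470073889601508), 0.9976451017974336) box top ((0.007563464337849268, 0.5538629422634394), 0.9373399104012383)
spoon ((0.02195672767973278, 0.11158897056081685), 0.7867876909397267) mug ((0.460244402912636, -0.00570643492336842), 0.9946408168474833) cube ((-0.03428063090652245, 0.019147696818052395), 1.0687508060608382) small ((0.12430479540080341, 0.07036631956194128), 0.878574968179067)
```

View pics/z.png

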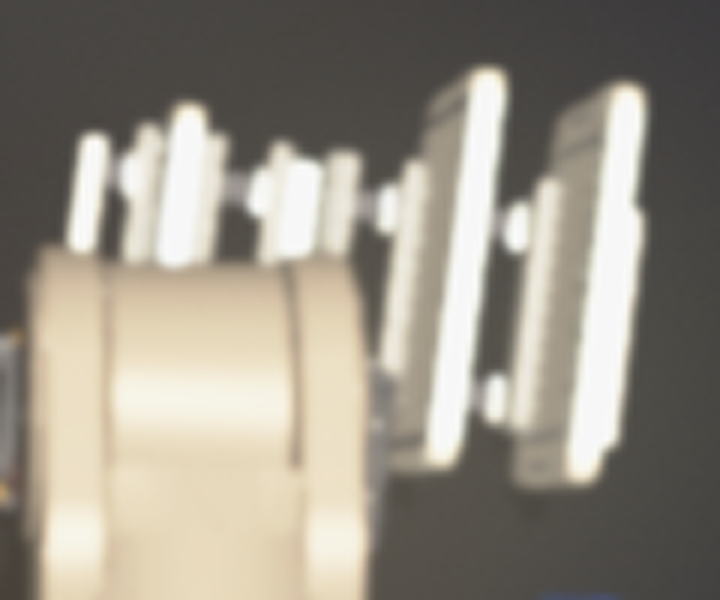

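The new lid's ends (crop 488,70 and 440,465) line up with the twin's (627,85 and 585,482) along the rack's axis. All measured shifts are about half a pixel or less. Handing in.

```bash
python3 -c "
from station import robot
print(robot.sign_off())"
```

```text
the job is handed in; nothing more can be done
None
```

The lid is put away, upright in the empty holder next to the twin, and I handed the job in at about 13 s of the 45 s allowed. No verdict came back.

- **What I did:** I gripped the lid across its free upper edge from the open -x side. I drew it up the slope clear of the box and cup tier, turned it upright, and lowered it into the slot. At the bottom it touched down at 18 N. I eased that load to about 5 N, then opened the fingers and backed away.
- **Position:** my estimate puts the lid's centre about 1 mm from the twin's along the slot, and the final pictures show the ends level. I lowered it until its height stopped changing, which matches the expected floor height.
- **Other objects:** the box, mug, teaspoon, lunch cube and small lid each moved 0.6 px or less between the first and last frames. The twin I checked only by eye.
- **Disagreements:** the two cameras differed by 2–3 mm. I corrected for this using the tray fit and the held lid. One move call was refused for missing keys and then sent again; it did no harm.

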